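# Fit the gear so that it meshes with the fixed pinion of a feeder gear unit

## Task

Lift the loose blue cover off the grey gear unit by its knob and stand it knob up on the bench. Then take the ivory gear out of the wooden rack, lay it flat on the bench with its hexagon boss up and let go of it; take it again by the boss and lower it onto the bare steel shaft, rocking it about its axis until its teeth drop between those of the brass pinion and it sits fully home, and let go. Leave the rest of the things on the bench where they are, and the blue roller in its slot.

Things in the scene. Friction and masses are not known exactly. Their poses are not given: they have to be found in the camera images.
- gear_unit: Fixed grey open base, 124 (x) x 84 (y) mm, walls 14 mm high and 5 mm thick, floor 6 mm; origin at the centre of its underside, z up. Inside it, on its x axis, stand a bare steel shaft (x = -19 mm) and a fixed brass pinion (x = +23.5 mm). A motor 28 mm thick and 28 mm long sticks out of its +x end. The cover stands on it at the start
- shaft (a point): Tip of the bare upright steel shaft, 32 mm above the bench. The shaft is 11 mm thick, its last 6 mm a cone that ends 4 mm wide; it stands on a round shoulder whose top is 10 mm above the bench, on which the gear comes to rest
- pinion_top (a point): Centre of the brass pinion's top face, 22 mm above the bench. The pinion cannot turn; 7 teeth, 43 mm over the teeth, 12 mm thick, axis 42.5 mm from the shaft's. Which way its teeth point differs from start to start and is not reported (this point's own axes are only those of the gear unit)
- cover: Loose blue cover, an inverted box 124 (x) x 84 (y) x 50 mm, 150 to 250 g, on the walls of the gear unit; its lip reaches 4 mm down inside them with 1.5 mm play (lift it straight up). Origin at the centre of its underside, z up through the knob: 10 mm above the bench on the unit, 0 when it stands on the bench. With its black knob 74 mm high
- cover_knob (a point): Grip point, 68 mm above the cover's underside, in its round black knob: 22 mm thick from 58 to 74 mm, on a 13 mm thick neck from 50 to 58 mm
- gear: Ivory gear, 10 teeth, 58 mm over the teeth, about 90 g. Origin on its axis at the flat underside, z along the axis to the boss: toothed disc 0 to 12 mm, round hub 23 mm thick to 24 mm, hexagon boss to 42 mm. Tooth gaps lie at 0, 36, 72 ... degrees from its x. Blind bore 15 mm wide, 24 mm deep from the underside. Fully home its origin is 10 mm above the bench, on top of the pinion teeth 22 mm
- gear_boss (a point): Centre of the gear's hexagon boss, 33 mm along z from the underside; 24 mm over flats, two of which face +x and -x of the gear. With the shaft in the bore the gear drops between the pinion's teeth when its angle is right within some 4 degrees (4 mm of free play at the pitch circle), every 36 degrees
- rack: Fixed light wood rack, 88 (x) x 70 (y) mm; origin at the centre of its underside. Two slots along its y, centred at x = -29 and +29 mm, 13 mm wide, floor 4 mm and cheeks 13 mm above the bench. The gear stands on edge in one (which differs), axis level, boss towards the rack's +x, leaning up to 7 degrees that way; its top is 60 mm, the boss's top side 45 mm above the bench
- bench_front (a point): Fixed point on the bench top in front of the robot. From 50 mm nearer to the robot (the bench edge is at 58 mm) to 75 mm beyond this point in x, and from 220 mm left (+y) to 450 mm right of it, the bench is free of furniture, so only the things listed here can stand there
- roller: Blue plain roller without teeth, 56 mm in diameter, 12 mm thick with a 10 mm hub, standing on edge in the other slot of the rack; origin on its axis at the back face, z along the axis. A bystander
- bin: Bystander: open blue parts bin, 102 (x) x 70 (y) x 52 mm; origin at the centre of its underside
- jar: Bystander: small white jar with a black cap, 38 mm in diameter, 40 mm high; origin at the centre of its underside
- stamp: Bystander: stamp with a red knob, 24 x 34 mm, 56 mm high; origin at the centre of its underside
- strip: Bystander: brown strip with dark parts lying flat, 20 x 150 (y) x 9 mm; origin at the centre of the underside
- relay: Bystander: small dark relay lying flat, a block 24 x 20 x 8 mm; origin at the centre of its underside
There are look-alikes about, which are no part of the job. Several things have the shape of the gear; the one meant has the colours described above.

How it is judged (in metres and radians):
On the way, in this order (a step that is already met when the one before it is completed fails the run):
1. the cover stands on the bench, knob up, and is let go (height (world z) of cover below 0.006 m and angle between cover's own z axis and vertical below 0.06 rad and linear speed of cover below 0.02 m/s and contact force between cover and the fingers below 0.2 N), for 0.2 s.
2. the gear lies flat on the bench, boss up, and is let go (height (world z) of gear below 0.006 m and angle between gear's own z axis and vertical below 0.08 rad and linear speed of gear below 0.02 m/s and contact force between gear and the fingers below 0.1 N), for 0.2 s.
3. the gear is held again and lifted off the bench, boss up (height (world z) of gear above 0.02 m and angle between gear's own z axis and vertical below 0.3 rad and contact force between gear and the fingers above 0.5 N), for 0.1 s.
At the end, for the whole second after the job is handed in: The gear is on the shaft, boss up within 0.06 rad, axis within 4 mm of the shaft's, underside under 13 mm above the bench (home is 10, unmeshed 22); the cover stands knob up on the bench (origin under 6 mm, within 0.06 rad); both at rest and released (all of step 1 and z of gear in the frame of gear_unit below 0.013 m and horizontal distance between gear and shaft below 0.004 m and angle between gear's own z axis and vertical below 0.06 rad and linear speed of gear below 0.02 m/s and contact force between gear and the fingers below 0.2 N); the robot touches nothing.
It fails at once if the bin, jar, stamp, relay or part strip is moved more than 40 mm (distance of any of bin, jar, stamp, strip, relay from where it was at the start of the episode above 0.04 m).
It fails at once if the bin, jar or stamp is knocked over (angle between any of bin, jar, stamp's own z axis and vertical above 0.5 rad).
It fails at once if the blue roller is moved more than 40 mm (distance of roller from where it was at the start of the episode above 0.04 m).
It also fails if it takes over 72 s, if anything falls off the work surface, if the arm or the gripper's body presses on something with over 40 N, if the wrist force passes 120 N, or if a joint passes its speed limit or range.

## Robot

A 6-joint arm with a two-finger parallel gripper is mounted at the origin on a cart in front of the work surface, level with it; the furniture and walls round the work are solid. World frame = base frame: x ahead of the robot, y to its left, z up, the work surface at z = 0. Lengths are in mm, angles in rad, forces in N, time in s.
With the tool pointing down it reaches from about 300 to 875 mm from the base axis. Payload 4.2 kg.
Tool frame: the origin (TCP) lies on the centre line of the jaws, within the pads' length; the fingertips stand 17 mm ahead of it and the grasp point (between the pads) lies 2 mm behind it; y points along the fingers, z is the direction in which the jaws open and shut, and the axes are right-handed (so a half turn about y gives the same grasp; the last joint's range is limited). The gripper opens to 85 mm and grips with 20 to 120 N. Pads are 22 mm wide; open, the fingers measure 114 mm over their backs; the gripper's body (76 mm by 85 mm) begins 54 mm behind the grasp point. The pads swing forward as they close: fully open they stand 13 mm farther back than shut.
Start: joints at [-1.271, 0.32, 1.565, -0, 1.257, -0.02], TCP at [180.769, -545.859, 248.338] pointing down, gripper open.
Joint ranges: [-3.11, 3.11], [-0.84, 2.01], [0.21, 2.61], [-1.34, 4.49], [0.05, 2.63], [-2.56, 2.56]. Speed limits (rad/s): [2.57, 2.57, 3.14, 3.14, 3.14, 3.14].

## Interface

Orientations are given as a unit quaternion [w, x, y, z].
In Python, from rig import robot, snapshot, camera_params, spotter gives the robot as it stands.
- The arm moves only by the tool step_arm, never from a script. Its argument "motion" is a list of rows, each a list of 3 entries, a list of its own where there are three numbers: the shift along the tool's x, y, z in mm, then the turn about the tool's y in degrees, then the opening, from -1 (shut) to 1 (fully open), so that 0 is half open. In form: [[[x, y, z], roll, jaw], ...]. A call has 1 to 5 rows; each row is the pose to reach, as a shift and turn from the pose commanded when the call began, along the tool's axes at that moment; what a row does not reach only later rows make up. A row lasts 1/12 s, in which the tool goes at most 41.7 mm and 7.16 degrees, less where a joint would pass 70% of its speed; a pose out of reach is approached as far as the arm can. A call with a gripper value outside its range is refused whole. The fingers move at their own pace and stop on an object; "newtons" is the grip in N (left out, the last holds). Time passes only in rows, so rows that repeat a pose let the fingers close. It gives the time, the measured TCP pose, the force and the opening at its end, in the units of the state.
- robot.get_obs(): the state, without advancing time (a new reading comes with each control period).
- snapshot(name): name is "scene" or "top"; returns the picture (400x640x3 uint8, red, green, blue); there is no depth.
- camera_params(name): a dict with "mtx" (3x3 intrinsics, pixels), "xyz" and "orientation" of the camera in the world. Camera axes: x right, y down, z forward; pixel columns grow to the right and rows downward; lengths in mm; the calibration is good to about 2 mm. A picture is of the moment at which its call begins. camera_params takes no time and is no camera call.
- robot.job_done(): hands the job in, once; it reports no verdict.
Trained networks look in the newest picture that a camera, given by its name, has taken for a name from the list of things; names that differ only in an ending like _2 or _b are one class to them, and where a whole thing is asked for, a point or a joint stands for the part that bears it (a point fixed in the world has none). Each returns a list of dicts, best first, with "conf" (0 to 1); they miss things now and then, are a little off and sometimes report something else, mostly with a low value. They report only what shows in the picture. A call takes as long as a camera call. They do not tell look-alikes from the thing itself.
- spotter.outline_of(camera, thing): "region" (400x640 bool, what is visible of it) and "extent" ([left, top, width, height] in pixels, round what is visible of it).
The state is a dict: "time": time; "qpos": joint angles; "joint_vel": joint speeds; "joint_efforts": joint torques, N m; "eef_pos": TCP position; "orientation": TCP orientation; "force": force on the tool from outside, world axes, zero at the start; "moment": the same for the moment, N m; "grip_width": finger opening in mm.
Only numpy, scipy, OpenCV 4.12 (cv2) and the standard library are available. Lean on these libraries where they do the work, as an engineer would, in place of code of your own. Each camera call takes 0.05 s, during which the arm holds its last target.

## Working session

There is one attempt and no reset: what is moved stays moved. The work goes in short steps, Python scripts to look and compute and a tool call to move; the robot and the scene stay as the last step left them, time stands still between calls to the robot, and variables do not carry over. Pictures are saved under pics/ and viewed, and the job is handed in when it is done.

Besides the shell and the picture viewer there is one more tool, called in YAML: its name, and indented under it one key for each argument. step_arm: Moves the arm, as the interface text tells. Its arguments: {"type":"object","properties":{"motion":{"type":"array","items":{"type":"array"}},"newtons":{"type":"number"}},"required":["motion"]}

```bash
ls -la; mkdir -p pics; python3 - <<'E'
from rig import robot, snapshot, camera_params
import cv2
for n in ("scene","top"):
    im=snapshot(n); cv2.imwrite(f"pics/{n}0.png",im[:,:,::-1]); p=camera_params(n); print(n,p)
print(robot.get_obs())
E
```

```text
total 12
drwxr-xr-x  3 agent agent 4096 Dec  6 21:13 .
drwxr-xr-x 23 root  root  4096 Dec  6 21:13 ..
drwxr-xr-x  2 agent agent 4096 Dec  6 21:13 pics
scene {'mtx': array([[425.39815588,   0.        , 318.20027257],
       [  0.        , 425.39815588, 203.31374908],
       [  0.        ,   0.        ,   1.        ]]), 'xyz': array([153.12220097, 651.47574189, 724.88727341]), 'orientation': array([ 0.09412965, -0.20581824,  0.86959515, -0.4388425 ])}
top {'mtx': array([[493.66469608,   0.        , 325.15645745],
       [  0.        , 493.66469608, 197.86121435],
       [  0.        ,   0.        ,   1.        ]]), 'xyz': array([ 406.46215587, -154.73325596, 1630.53150105]), 'orientation': array([ 0.03671581, -0.69807708,  0.71481084, -0.0196419 ])}
{'time': 0.1, 'qpos': array([-1.27099617e+00,  3.20255573e-01,  1.56555154e+00,  2.69320101e-06,
        1.25739449e+00, -1.99796224e-02]), 'joint_vel': array([ 0.00048908, -0.00083506, -0.00146177,  0.00062635, -0.00069773,
       -0.00060292]), 'joint_efforts': array([-6.43817966e-04, -4.16409874e+01, -2.34705663e+01, -4.26056579e-05,
        5.01100294e-03,  2.33615793e-05]), 'eef_pos': array([ 180.65219713, -545.47089835,  247.55258353]), 'orientation': array([ 0.11249936, -0.11265622,  0.69865074, -0.69752391]), 'force': array([-0.89269746, -0.98126059, -0.36322587]), 'moment': array([-0.00347678,  0.08761758,  0.02755179]), 'grip_width': 85.32925651587769}
```

View pics/scene0.png

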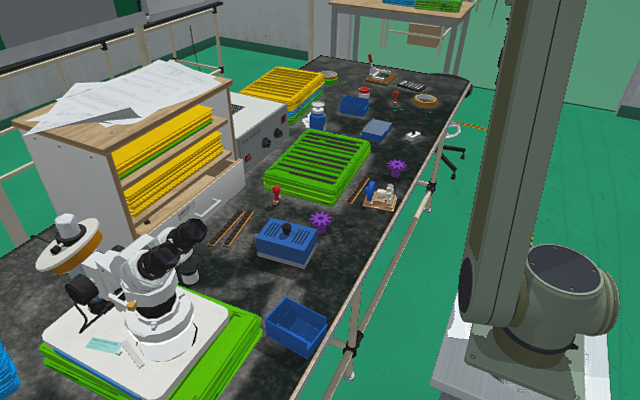

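View pics/top0.png

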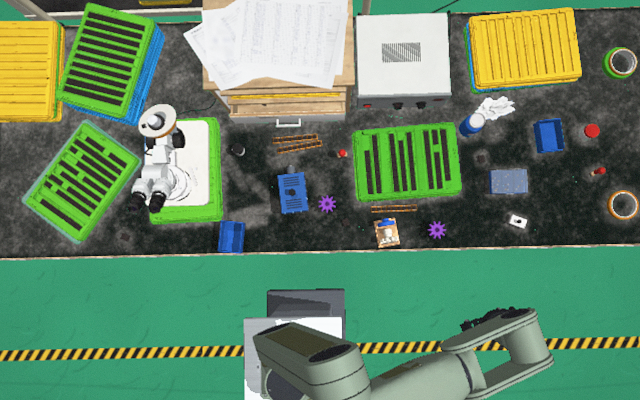

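```bash
cat > h.py <<'E'
import numpy as np, cv2, sys
from rig import robot, snapshot, camera_params, spotter
from scipy.spatial.transform import Rotation as R
from scipy.optimize import least_squares
def rot(q): return R.from_quat([q[1],q[2],q[3],q[0]]).as_matrix()
P={n:camera_params(n) for n in("scene","top")}
def proj(n,X):
    p=P[n]; c=(np.atleast_2d(X)-p['xyz'])@rot(p['orientation']); u=c@p['mtx'].T; return u[:,:2]/u[:,2:]
def ray(n,uv):
    p=P[n]; d=rot(p['orientation'])@np.linalg.inv(p['mtx'])@np.array([uv[0],uv[1],1.]); return p['xyz'],d/np.linalg.norm(d)
def onz(n,uv,z):
    o,d=ray(n,uv); return o+d*(z-o[2])/d[2]
def tri(a,b):
    (o1,d1),(o2,d2)=ray("scene",a),ray("top",b)
    A=np.stack([d1,-d2],1); s=np.linalg.lstsq(A,o2-o1,rcond=None)[0]
    p,q=o1+s[0]*d1,o2+s[1]*d2; return (p+q)/2,np.linalg.norm(p-q)
def crop(im,x,y,w,h,f,name):
    cv2.imwrite(name,cv2.resize(im[y:y+h,x:x+w],None,fx=f,fy=f,interpolation=cv2.INTER_CUBIC)[:,:,::-1])
E
python3 - <<'E'
from h import *
a=cv2.imread("pics/scene0.png")[:,:,::-1];b=cv2.imread("pics/top0.png")[:,:,::-1]
crop(a,200,140,210,140,3.8,"pics/s1.png"); crop(b,220,130,240,130,3.3,"pics/t1.png")
print(robot.get_obs()['time'])
E
```

```text
0.1
```

View pics/s1.png

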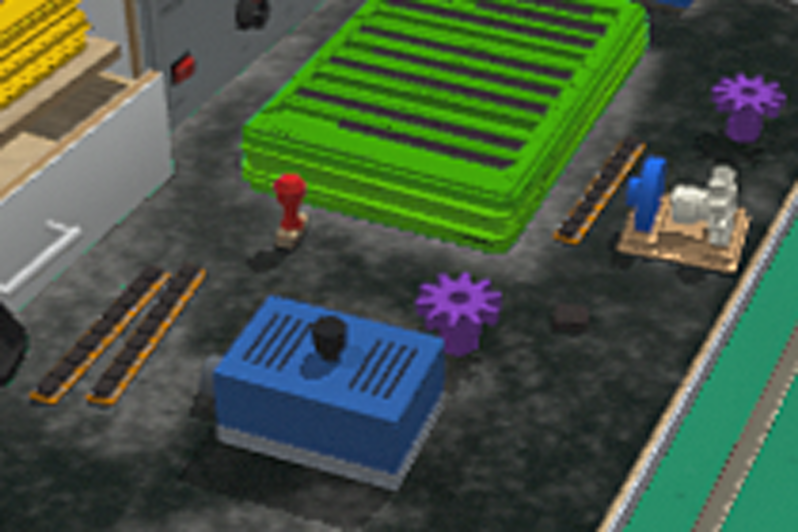

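View pics/t1.png

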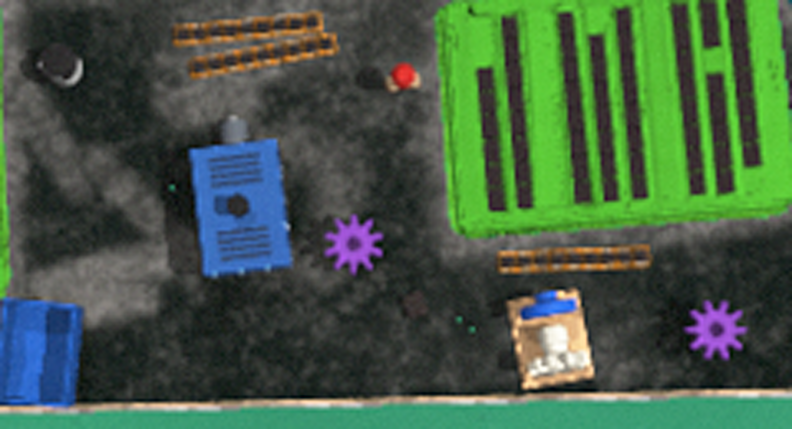

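```bash
python3 - <<'E'
from h import *
pts={'edge':(300,257),'purple1':(327,204),'purple2':(437,229),'relay':(345.5,222),'rackTL':(375,219),'rackTR':(395.5,218),'rackBL':(378.5,247),'rackBR':(399.5,245),'binTL':(220,221),'binBR':(244,253),'jar':(238,150),'stamp':(342,153),'strip?':(393,208),'strips2':(298,143),'tray_right_edge':(221,200),'tray_br':(220,220),'green rack bl':(358,200),'g br':(458,190),'bluebox':(508,181),'white':(517,221),'orig':(300,340)}
for k,v in pts.items(): print(k,onz("top",v,0).round(0))
print(proj("top",[[0,0,0],[300,0,0],[300,-400,0]]))
print("knob",tri((200+330/3.8,140+325/3.8),(220+237/3.3,130+205/3.3)))
for n in ("cover","gear","rack","gear_unit","roller","bin","relay","strip"):
  for c in("top",):
    for d in spotter.outline_of(c,n)[:3]:
        print(n,c,round(d['conf'],2),d['extent'])
print(robot.get_obs()['time'])
E
```

```text
edge [344. -30.   0.]
purple1 [ 517. -122.    0.]
purple2 [ 426. -481.    0.]
relay [ 456. -182.    0.]
rackTL [ 463. -279.    0.]
rackTR [ 465. -347.    0.]
rackBL [ 371. -288.    0.]
rackBR [ 376. -357.    0.]
binTL [469. 234.   0.]
binBR [361. 155.   0.]
jar [705. 172.   0.]
stamp [ 686. -176.    0.]
strip? [ 498. -340.    0.]
strips2 [724. -30.   0.]
tray_right_edge [539. 230.   0.]
tray_br [472. 234.   0.]
green rack bl [ 527. -225.    0.]
g br [ 552. -555.    0.]
bluebox [ 578. -720.    0.]
white [ 446. -742.    0.]
orig [ 77. -25.   0.]
[[292.81607806 364.3459653 ]
 [291.22117635 270.776269  ]
 [413.55326633 268.1794844 ]]
knob (array([550.77071332, -14.26050825,  83.1267928 ]), np.float64(1.163453243583531))
cover top 0.62 [278.8, 169.1, 28.9, 42.2]
gear top 0.49 [431.5, 221.1, 12.9, 16.3]
gear top 0.46 [318.7, 198.5, 17.2, 10.6]
gear top 0.43 [381.0, 228.2, 16.0, 12.4]
rack top 0.76 [377.1, 220.1, 24.7, 26.6]
gear_unit top 0.39 [282.9, 165.9, 14.8, 7.0]
roller top 0.54 [379.0, 216.5, 16.9, 10.9]
bin top 0.62 [219.2, 223.8, 22.0, 28.5]
relay top 0.39 [344.0, 218.0, 5.5, 6.6]
strip top 0.83 [371.0, 201.7, 47.2, 10.3]
0.5
```

```bash
python3 - <<'E'
from h import *
o=robot.get_obs(); M=rot(o['orientation']); print(M.round(3))
a=snapshot("scene");b=snapshot("top")
crop(a,350,165,60,50,12,"pics/s2.png"); crop(b,365,208,45,45,13,"pics/t2.png")
crop(a,250,210,72,62,10,"pics/s3.png"); crop(b,270,155,50,65,9,"pics/t3.png")
E
```

```text
[[-0.949  0.     0.314]
 [-0.314 -0.    -0.949]
 [-0.    -1.     0.   ]]
```

View pics/s2.png

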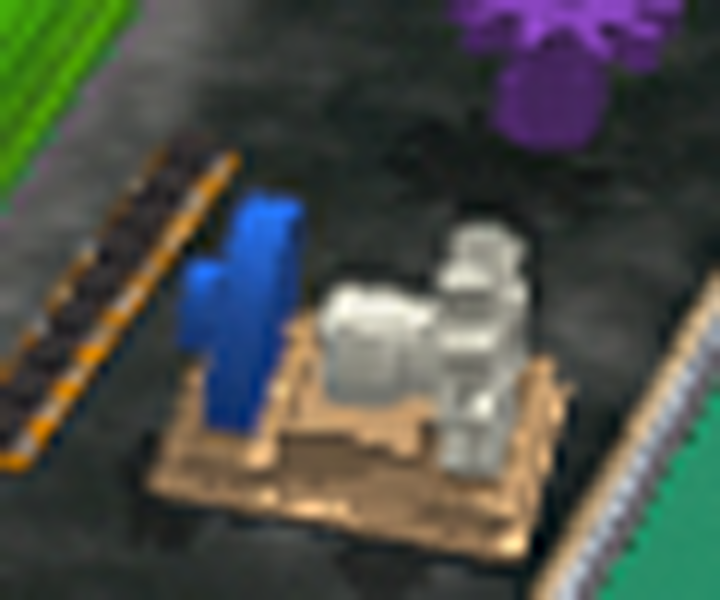

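View pics/t2.png

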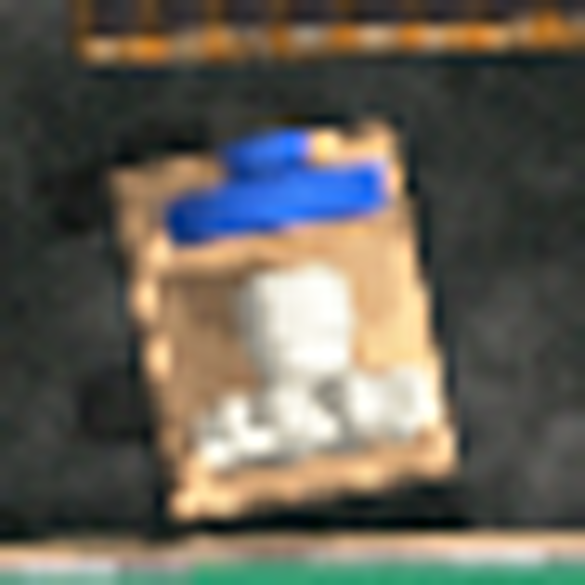

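View pics/s3.png

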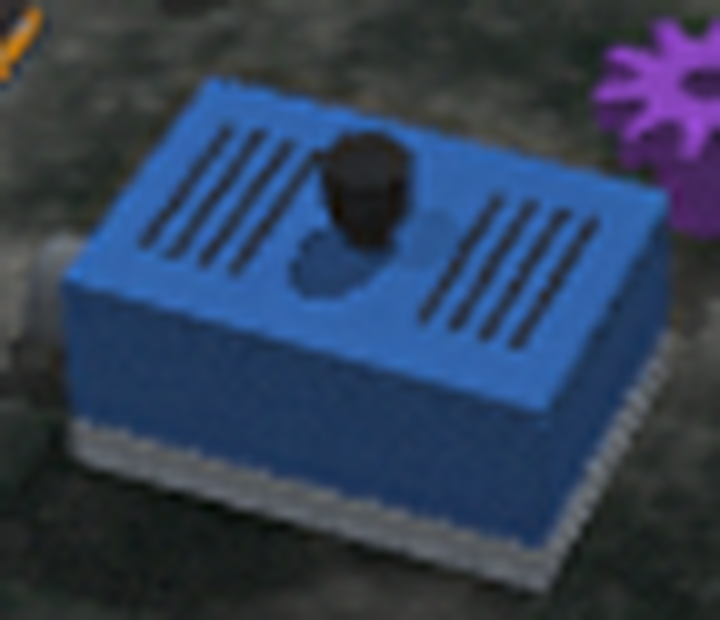

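View pics/t3.png

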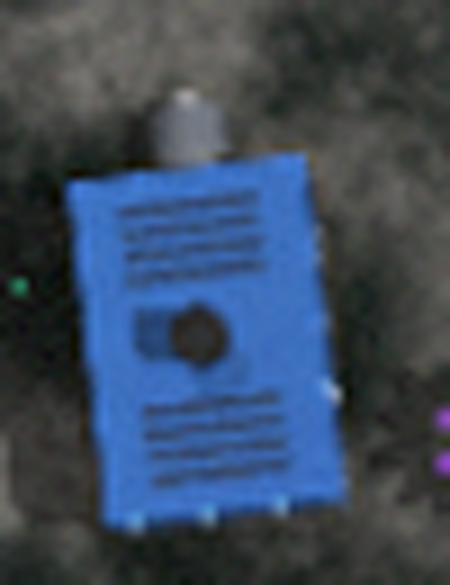

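```bash
cat >> h.py <<'E'
def fitpose(model,obs,x0,freez=True):
    """obs: list (cam,modelpt,(u,v)); params x,y,yaw(,dz)"""
    def T(p,m):
        c,s=np.cos(p[2]),np.sin(p[2]); m=np.asarray(m,float)
        return np.array([p[0]+c*m[0]-s*m[1],p[1]+s*m[0]+c*m[1],m[2]+p[3]])
    f=lambda p: np.concatenate([(proj(c,T(p,m))[0]-uv) for c,m,uv in obs])
    r=least_squares(f,x0,loss='soft_l1',x_scale=[10,10,.1,10]); return r.x,f(r.x).reshape(-1,2)
def unc(U,V,f,x0,y0): return np.array([(U+.5)/f-.5+x0,(V+.5)/f-.5+y0])
E
python3 - <<'E'
from h import *
s=lambda U,V:unc(U,V,10,250,210); t=lambda U,V:unc(U,V,9,270,155)
obs=[("scene",(62,42,60),s(65,285)),("scene",(-62,42,60),s(545,410)),("scene",(62,-42,60),s(212,80)),("scene",(-62,-42,60),s(668,192)),
("top",(62,42,60),t(67,183)),("top",(62,-42,60),t(305,153)),("top",(-62,-42,60),t(345,497)),("top",(-62,42,60),t(105,522)),
("scene",(0,0,84),s(368,155)),("top",(0,0,84),t(200,335))]
x,r=fitpose(0,obs,[550,-14,.1,0]); print("cover",x.round(3),np.degrees(x[2])); print(r.round(2))
# rack: top edges 88x70 at z=13 
s=lambda U,V:unc(U,V,12,350,165); t=lambda U,V:unc(U,V,13,365,208)
obs=[("top",(44,35,13),t(112,172)),("top",(44,-35,13),t(398,125)),("top",(-44,-35,13),t(455,470)),("top",(-44,35,13),t(175,518)),
("scene",(-44,35,0),s(522,558)),("scene",(44,35,0),s(150,490)),("scene",(-44,-35,13),s(572,385))]
x,r=fitpose(0,obs,[420,-320,.1,0]); print("rack",x.round(3),np.degrees(x[2])); print(r.round(2))
# gear: disc top point & boss
print("disc top",tri(s(487,228),t(318,415)),"boss end top",tri(s(345,290),t(295,280)))
for nm,uv in (("disc",t(318,415)),): print(onz("top",uv,50))
E
```

```text
cover [ 5.5227e+02 -1.4257e+01  1.0300e-01 -1.2240e+00] 5.88265528684907
[[-1.05 -0.31]
 [-0.17  0.32]
 [-0.38 -0.49]
 [ 0.39 -0.03]
 [ 0.34  0.22]
 [-0.2   0.23]
 [ 0.07  0.25]
 [ 0.66  0.8 ]
 [-0.3   0.38]
 [ 0.12  0.05]]
rack [ 4.17909e+02 -3.14562e+02  1.43000e-01  1.29200e+00] 8.220462195566459
[[ 0.46  0.21]
 [-0.37  0.26]
 [ 0.04  0.43]
 [ 0.31  0.31]
 [-0.66  0.77]
 [-0.46  0.19]
 [-0.08 -2.37]]
disc top (array([ 395.03677949, -316.09944204,   70.42892983]), np.float64(1.2000911592358712)) boss end top (array([ 427.17573731, -314.56779304,   43.83762713]), np.float64(3.0649348734873687))
[ 395.47339093 -318.05023714   50.        ]
```

```bash
cat >> h.py <<'E'
def plan(x,y,z,yaw=None):
    o=robot.get_obs(); M=rot(o['orientation']); p=o['eef_pos']
    d=M.T@(np.array([x,y,z])-p); cy=np.degrees(np.arctan2(M[1,2],M[0,2]))
    r=0 if yaw is None else -((yaw-cy+180)%360-180)
    print("t",round(o['time'],2),"at",p.round(1),"yaw",round(cy,1),"w",round(o['grip_width'],1),"F",o['force'].round(1)); print("shift",d.round(1),"roll",round(r,1))
E
python3 -c "
from h import *
plan(552,-14,150,6)"
```

```text
t 0.6 at [ 180.8 -545.9  248.4] yaw -71.7 w 85.3 F [ 0.2  0.2 -0.3]
shift [-519.6   98.3 -388.2] roll -77.7
```

step_arm:
  motion:
    - [[-520, 20, -388], -78, 1]
    - [[-520, 20, -388], -78, 1]
    - [[-520, 20, -388], -78, 1]
    - [[-520, 20, -388], -78, 1]
    - [[-520, 20, -388], -78, 1]

```text
time: 1.02
eef_pos: [300.7, -373.6, 242.0]
orientation: [-0.323, 0.323, -0.629, 0.629]
force: [0.6, -0.6, -0.4]
grip_width: 84.8
```

```bash
python3 -c "
from h import *
plan(552,-14,150,6)"
```

```text
t 1.02 at [ 300.7 -373.6  242. ] yaw -35.6 w 84.8 F [ 0.6 -0.6 -0.4]
shift [-438.7   92.    -4.8] roll -41.6
```

step_arm:
  motion:
    - [[-439, 20, -5], -42, 1]
    - [[-439, 40, -5], -42, 1]
    - [[-439, 60, -5], -42, 1]
    - [[-439, 90, -5], -42, 1]
    - [[-439, 90, -5], -42, 1]

```text
time: 1.43
eef_pos: [419.4, -205.9, 210.0]
orientation: [0.501, -0.501, 0.498, -0.499]
force: [0.4, -1.3, -0.2]
grip_width: 85.4
```

```bash
python3 -c "
from h import *
plan(552,-14,130,6)"
```

```text
t 1.43 at [ 419.4 -205.9  210. ] yaw 0.3 w 85.4 F [ 0.4 -1.3 -0.2]
shift [-191.3   80.   133.5] roll -5.7
```

step_arm:
  motion:
    - [[-191, 80, 134], -5.7, 1]
    - [[-191, 80, 134], -5.7, 1]
    - [[-191, 80, 134], -5.7, 1]
    - [[-191, 80, 134], -5.7, 1]
    - [[-191, 80, 134], -5.7, 1]

```text
time: 1.85
eef_pos: [532.7, -44.5, 141.7]
orientation: [0.524, -0.524, 0.474, -0.475]
force: [0.7, -0.7, 0.3]
grip_width: 85.3
```

step_arm:
  motion:
    - [[0, 0, 0], 0, 0.2]
    - [[0, 0, 0], 0, 0.2]
  newtons: 40

```text
time: 2.02
eef_pos: [532.1, -44.7, 141.2]
orientation: [-0.524, 0.525, -0.474, 0.473]
force: [-0.1, 0.7, -0.6]
grip_width: 64.0
```

```bash
python3 -c "
from h import *
plan(552,-14,81,6)"
```

```text
t 2.02 at [532.1 -44.7 141.2] yaw 5.9 w 64.0 F [-0.1  0.7 -0.6]
shift [-28.5  60.1  23.1] roll -0.1
```

step_arm:
  motion:
    - [[-28.5, 0, 23], 0, 0.1]
    - [[-28.5, 5, 23], 0, 0]
    - [[-28.5, 30, 23], 0, 0]
    - [[-28.5, 60, 23], 0, 0]
    - [[-28.5, 60, 23], 0, 0]

```text
time: 2.43
eef_pos: [547.9, -16.7, 78.4]
orientation: [-0.522, 0.526, -0.478, 0.473]
force: [-1.2, 0.1, -0.7]
grip_width: 42.7
```

```bash
python3 -c "
from h import *
plan(552,-14,81,6)
crop(snapshot('scene'),230,180,120,100,6,'pics/s4.png')"
```

```text
t 2.43 at [547.9 -16.7  78.4] yaw 5.6 w 42.7 F [-1.2  0.1 -0.7]
shift [-2.3 -2.7  4.3] roll -0.4
```

View pics/s4.png

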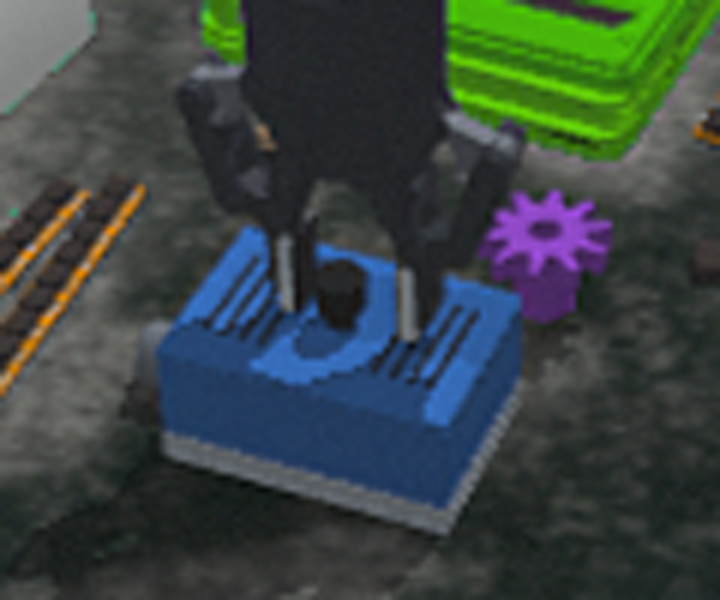

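The fingers straddle the knob (near crop pixel 340,290), slightly off towards −x. I'll correct this and close.

step_arm:
  motion:
    - [[-2, -2.5, 4.5], 0, 0]
    - [[-2, -2.5, 4.5], 0, -0.8]
    - [[-2, -2.5, 4.5], 0, -0.8]
    - [[-2, -2.5, 4.5], 0, -0.8]
    - [[-2, -2.5, 4.5], 0, -0.8]
  newtons: 50

```text
time: 2.9
eef_pos: [553.9, -14.0, 86.9]
orientation: [-0.523, 0.525, -0.476, 0.474]
force: [-7.4, -2.1, 8.2]
grip_width: 20.1
```

```bash
python3 -c "
from h import *
plan(560,100,130,6)"
```

```text
t 2.9 at [553.9 -14.   86.9] yaw 5.7 w 20.1 F [-7.4 -2.1  8.2]
shift [-112.8  -43.3   17.2] roll -0.3
```

step_arm:
  motion:
    - [[0, 0, 0], 0, -0.8]
    - [[0, 0, 0], 0, -0.8]

```text
time: 3.07
eef_pos: [553.9, -14.0, 86.9]
orientation: [-0.523, 0.525, -0.475, 0.474]
force: [-7.5, -2.5, 8.8]
grip_width: 20.0
```

```bash
python3 -c "
from h import *
plan(560,100,130,6)
crop(snapshot('scene'),230,180,120,100,6,'pics/s5.png')"
```

```text
t 3.07 at [553.9 -14.   86.9] yaw 5.7 w 20.0 F [-7.5 -2.5  8.8]
shift [-112.8  -43.3   17.2] roll -0.3
```

View pics/s5.png

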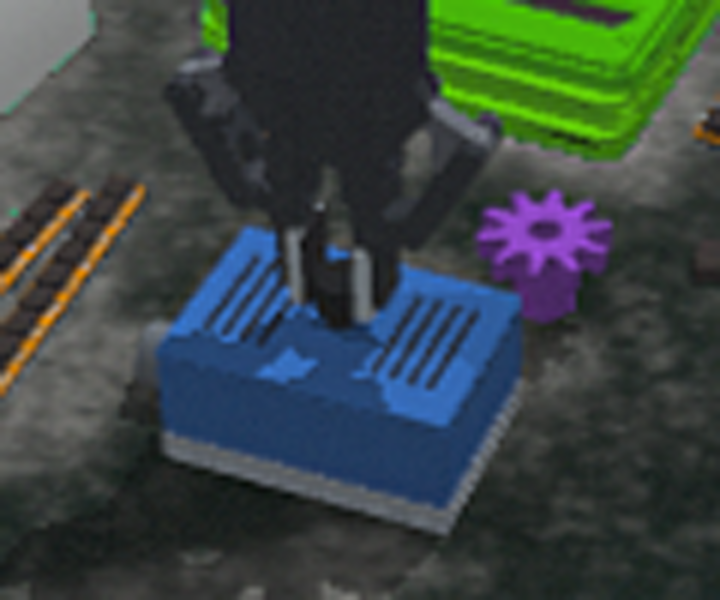

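step_arm:
  motion:
    - [[0, -15, 0], 0, -0.8]
    - [[0, -35, 0], 0, -0.8]
    - [[0, -60, 0], 0, -0.8]
    - [[0, -60, 0], 0, -0.8]

```text
time: 3.45
eef_pos: [559.5, -13.6, 150.6]
orientation: [0.527, -0.521, 0.472, -0.478]
force: [0.8, -0.0, -1.5]
grip_width: 19.6
```

```bash
python3 -c "
from h import *
plan(560,100,130,6)
crop(snapshot('scene'),210,150,140,120,5,'pics/s6.png')"
```

```text
t 3.45 at [559.5 -13.6 150.6] yaw 5.6 w 19.6 F [ 0.8 -0.  -1.5]
shift [-113.    20.5   11.5] roll -0.4
```

View pics/s6.png

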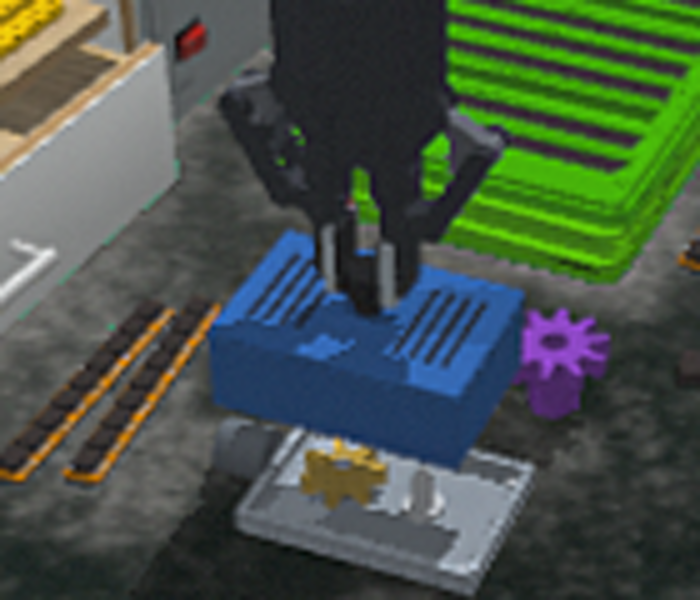

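step_arm:
  motion:
    - [[-35, 0, 4], 0, -0.8]
    - [[-70, 0, 8], 0, -0.8]
    - [[-105, 0, 10], 0, -0.8]
    - [[-118, 0, 11], 0, -0.8]
    - [[-118, 0, 11], 0, -0.8]

```text
time: 3.92
eef_pos: [554.8, 107.9, 143.9]
orientation: [-0.525, 0.525, -0.474, 0.473]
force: [0.4, -0.8, -3.2]
grip_width: 19.9
```

```bash
python3 -c "
from h import *
plan(560,105,77,6)
crop(snapshot('scene'),150,170,200,150,4,'pics/s7.png');crop(snapshot('top'),200,140,140,120,5,'pics/t7.png')"
```

```text
t 3.92 at [554.8 107.9 143.9] yaw 5.8 w 19.9 F [ 0.4 -0.8 -3.2]
shift [ 3.5 66.8  5. ] roll -0.2
```

View pics/s7.png

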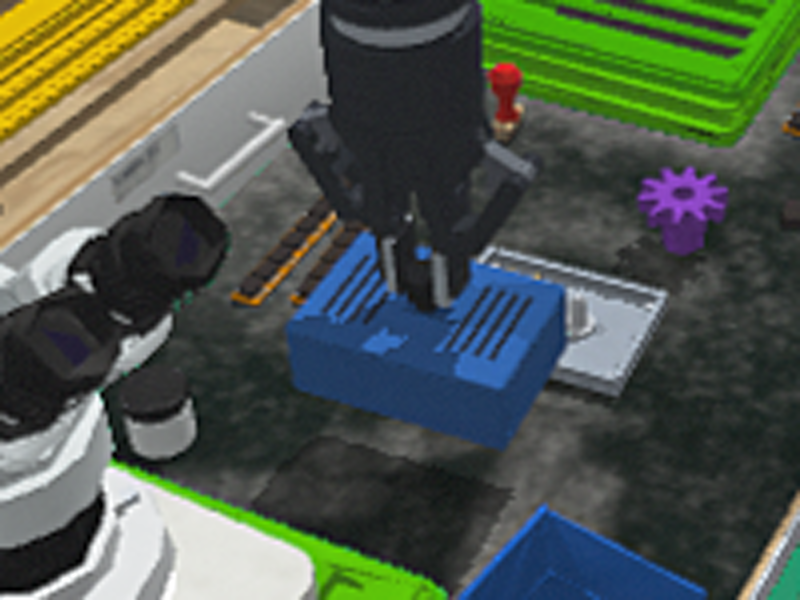

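View pics/t7.png

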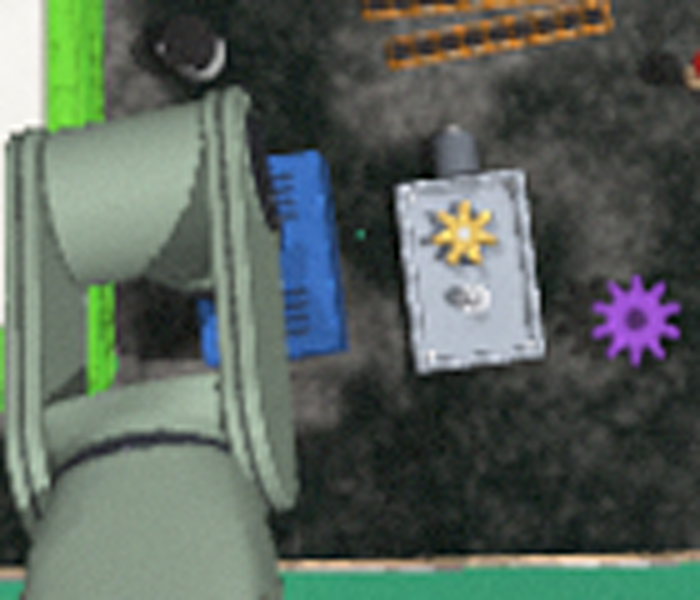

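step_arm:
  motion:
    - [[2, 30, 0], 0, -0.8]
    - [[2, 52, 0], 0, -0.8]
    - [[2, 60, 0], 0, -0.8]
    - [[2, 62, 0], 0, -0.8]
    - [[2, 62, 0], 0, -0.8]

```text
time: 4.43
eef_pos: [555.7, 102.3, 82.4]
orientation: [-0.523, 0.524, -0.475, 0.475]
force: [0.3, 0.4, -1.9]
grip_width: 19.8
```

```bash
python3 -c "
from h import *
plan(560,105,77,6)"
```

```text
t 4.43 at [555.7 102.3  82.4] yaw 5.6 w 19.8 F [ 0.3  0.4 -1.9]
shift [-2.2  5.4  4.5] roll -0.4
```

step_arm:
  motion:
    - [[0, 2.5, 0], 0, -0.8]
    - [[0, 4.5, 0], 0, -0.8]
    - [[0, 4.5, 0], 0, -0.8]

```text
time: 4.68
eef_pos: [556.1, 103.2, 78.8]
orientation: [0.524, -0.524, 0.474, -0.475]
force: [-0.0, 0.3, -1.2]
grip_width: 19.8
```

```bash
python3 -c "
from h import *
plan(560,105,77,6)"
```

```text
t 4.68 at [556.1 103.2  78.8] yaw 5.6 w 19.8 F [-0.   0.3 -1.2]
shift [-1.4  1.8  4.1] roll -0.4
```

step_arm:
  motion:
    - [[0, 1.5, 0], 0, -0.8]
    - [[0, 3, 0], 0, -0.8]
    - [[0, 3, 0], 0, -0.8]

```text
time: 4.93
eef_pos: [556.7, 103.4, 76.9]
orientation: [0.525, -0.523, 0.474, -0.475]
force: [-0.5, -0.4, 5.1]
grip_width: 20.0
```

```bash
python3 -c "
from h import *
plan(560,105,77,6)"
```

```text
t 4.93 at [556.7 103.4  76.9] yaw 5.7 w 20.0 F [-0.5 -0.4  5.1]
shift [-1.3 -0.1  3.5] roll -0.3
```

Contact (Fz rose to +5 N at TCP z 76.9, exactly as expected). Release and rise.

step_arm:
  motion:
    - [[0, 0, 0], 0, 0]
    - [[0, 0, 0], 0, 0]
    - [[0, 0, 0], 0, 0]
    - [[0, -10, 0], 0, 0]
    - [[0, -40, 0], 0, 0]

```text
time: 5.35
eef_pos: [552.8, 102.8, 112.2]
orientation: [-0.521, 0.527, -0.477, 0.473]
force: [0.8, 0.1, 0.2]
grip_width: 42.5
```

step_arm:
  motion:
    - [[0, -40, 0], 0, 0]
    - [[0, -80, 0], 0, 0]
    - [[40, -100, 0], 0, 0]
    - [[80, -100, 0], 0, 0]
    - [[120, -100, 0], 0, 0]

```text
time: 5.77
eef_pos: [568.4, -16.9, 218.4]
orientation: [0.526, -0.523, 0.473, -0.476]
force: [0.7, 0.3, -0.6]
grip_width: 42.5
```

```bash
python3 -c "
from h import *
plan(391,-318,130,8.2)
crop(snapshot('scene'),150,170,200,150,4,'pics/s8.png');crop(snapshot('top'),200,140,140,120,5,'pics/t8.png')"
```

```text
t 5.77 at [568.4 -16.9 218.4] yaw 5.8 w 42.5 F [ 0.7  0.3 -0.6]
shift [ 281.6   87.5 -207.4] roll -2.4
```

View pics/s8.png

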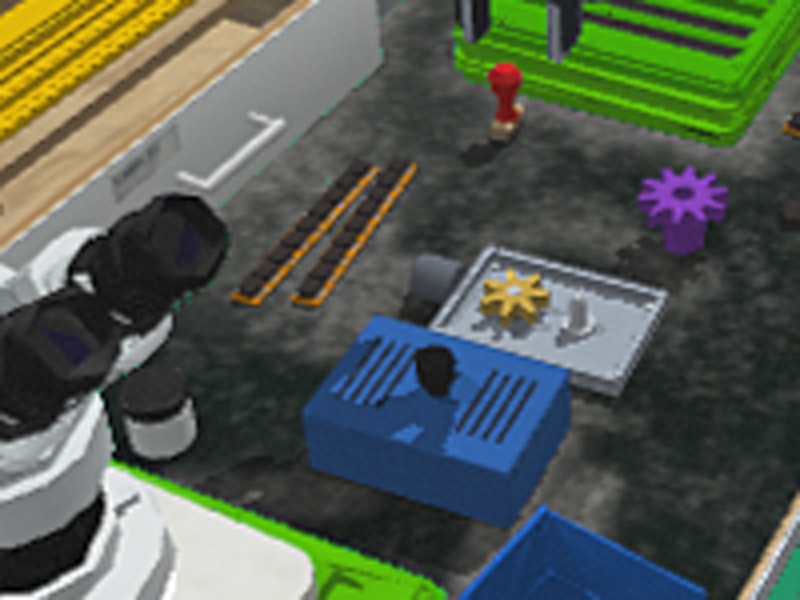

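step_arm:
  motion:
    - [[281, 0, -207], -2.4, 0]
    - [[281, 0, -207], -2.4, 0]
    - [[281, 20, -207], -2.4, 0]
    - [[281, 40, -207], -2.4, 0]
    - [[281, 50, -207], -2.4, 0]

```text
time: 6.28
eef_pos: [461.1, -194.6, 197.2]
orientation: [0.534, -0.534, 0.463, -0.464]
force: [0.3, -0.7, 0.2]
grip_width: 43.0
```

step_arm:
  motion:
    - [[112, 20, -83], 0, -0.2]
    - [[112, 30, -83], 0, -0.3]
    - [[112, 40, -83], 0, -0.3]
    - [[112, 40, -83], 0, -0.3]
    - [[112, 40, -83], 0, -0.3]

```text
time: 6.7
eef_pos: [393.0, -318.1, 154.9]
orientation: [-0.533, 0.533, -0.466, 0.464]
force: [-0.3, 0.3, 0.8]
grip_width: 29.4
```

```bash
python3 -c "
from h import *
plan(391,-318,110,8.2)
crop(snapshot('top'),200,140,140,120,5,'pics/t9.png');crop(snapshot('scene'),330,130,90,90,7,'pics/s9.png')"
```

```text
t 6.7 at [ 393.  -318.1  154.9] yaw 7.8 w 29.4 F [-0.3  0.3  0.8]
shift [-0.3 45.  -1.8] roll -0.4
```

View pics/s9.png

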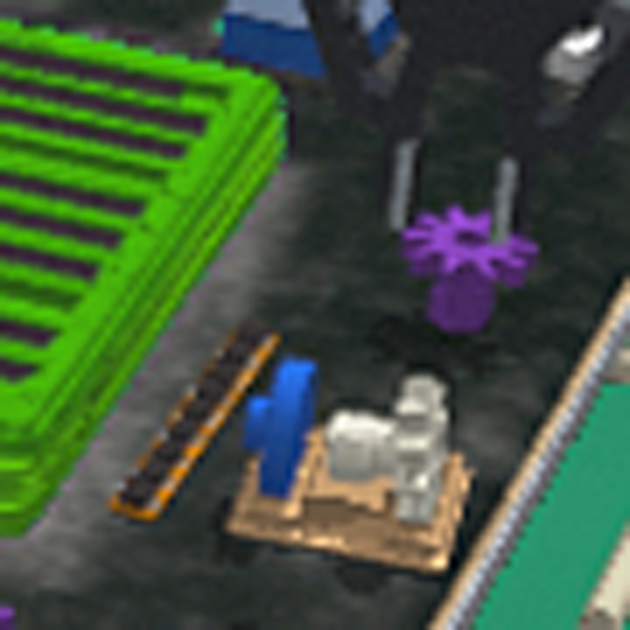

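View pics/t9.png

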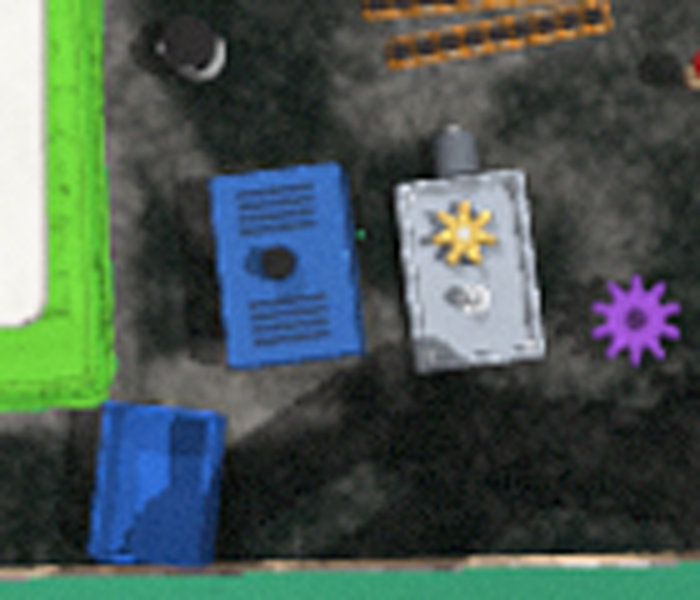

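```bash
python3 -c "
from h import *
print(onz('scene',unc(424,383,7,330,130),60), onz('scene',unc(424,383,7,330,130),57))
print(onz('top',unc(318,415,13,365,208),57))
# boss tip top-edge and hub
print(onz('scene',unc(340,412,7,330,130),45))
crop(snapshot('scene'),372,175,30,35,18,'pics/s10.png')
c,s=np.cos(.143),np.sin(.143)
for cam in('scene','top'):
  for lean in (0,.06,.12):
    # disc centre bottom at slot floor; faces top points
    pts=[]
    for a in (0,12):
        for r,h in ((0,58),):
            xl=-35+a*np.cos(lean)+h*np.sin(lean)+.5; z=4+h*np.cos(lean)-a*np.sin(lean)
            pts.append([418+c*xl,-314.6+s*xl,z])
    print(cam,lean,proj(cam,pts).round(1).tolist())
"
```

```text
[ 397.07769427 -328.1584164    60.        ] [ 398.17843195 -332.57856789   57.        ]
[ 395.52205896 -317.32692421   57.        ]
[ 426.09347785 -314.50251795   45.        ]
scene 0 [[393.8, 186.5], [389.5, 185.7]]
scene 0.06 [[392.5, 186.3], [388.2, 185.7]]
scene 0.12 [[391.3, 186.1], [387.0, 185.8]]
top 0 [[390.0, 243.2], [389.3, 239.4]]
top 0.06 [[389.8, 242.1], [389.1, 238.3]]
top 0.12 [[389.6, 241.0], [388.9, 237.3]]
```

View pics/s10.png

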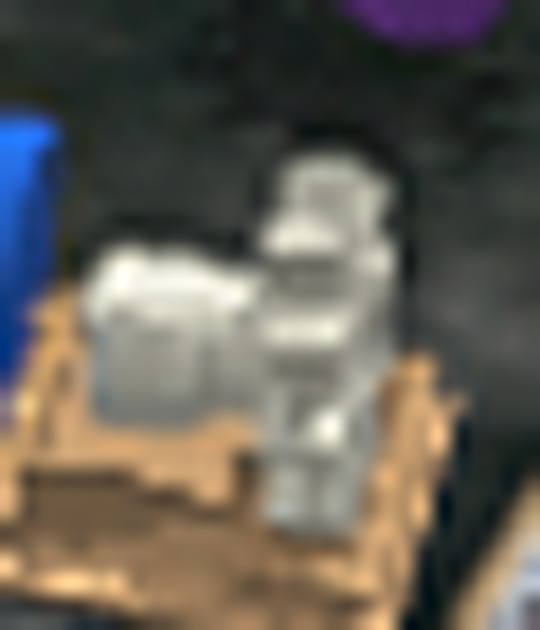

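step_arm:
  motion:
    - [[0, 35, 1.5], -0.4, -0.3]
    - [[0, 45, 1.5], -0.4, -0.3]
    - [[0, 45, 1.5], -0.4, -0.3]
    - [[0, 45, 1.5], -0.4, -0.3]
  newtons: 30

```text
time: 7.18
eef_pos: [397.2, -315.1, 111.6]
orientation: [0.536, -0.536, 0.462, -0.461]
force: [0.1, 0.3, 0.9]
grip_width: 29.9
```

```bash
python3 -c "
from h import *
plan(394.5,-318,66,8.2)
crop(snapshot('scene'),355,140,60,60,10,'pics/s11.png')"
```

```text
t 7.18 at [ 397.2 -315.1  111.6] yaw 8.5 w 29.9 F [0.1 0.3 0.9]
shift [ 2.5 45.6 -3.1] roll 0.3
```

View pics/s11.png

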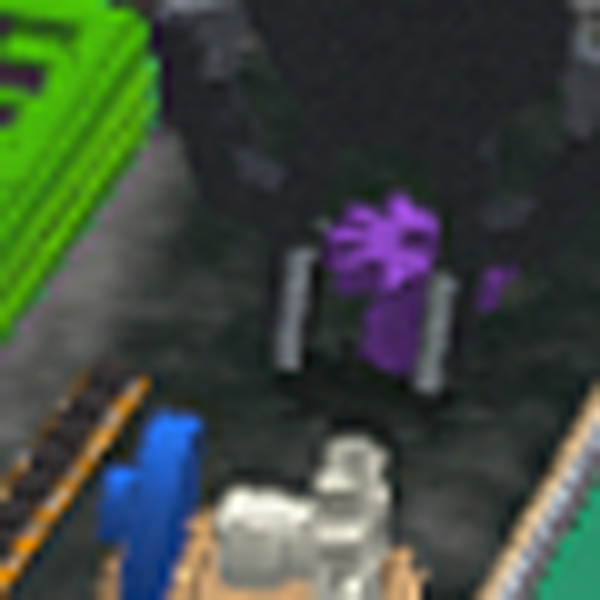

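```bash
python3 -c "
from h import *
for z in (88,92,96,100): print(z,proj('scene',[397.2,-315.1,z]))
print(unc(359,380,10,355,140), unc(355,440,10,355,140))"
```

```text
88 [[389.78911077 178.17263216]]
92 [[389.96102433 176.94680172]]
96 [[390.13364594 175.71592256]]
100 [[390.30697998 174.47996342]]
[390.45 177.55] [390.05 183.55]
```

step_arm:
  motion:
    - [[2.5, 10, -3], 0.3, -0.3]
    - [[2.5, 30, -3], 0.3, -0.3]
    - [[2.5, 44, -3], 0.3, -0.3]
    - [[2.5, 44, -3], 0.3, -0.3]
    - [[2.5, 44, -3], 0.3, -0.3]

```text
time: 7.65
eef_pos: [394.1, -319.1, 67.3]
orientation: [-0.534, 0.534, -0.463, 0.463]
force: [-0.4, -0.3, 1.0]
grip_width: 29.8
```

```bash
python3 -c "
from h import *
plan(394.5,-318,66,8.2)
crop(snapshot('scene'),355,140,60,60,10,'pics/s12.png')"
```

```text
t 7.65 at [ 394.1 -319.1   67.3] yaw 8.1 w 29.8 F [-0.4 -0.3  1. ]
shift [-1.1  1.3  0.6] roll -0.1
```

View pics/s12.png

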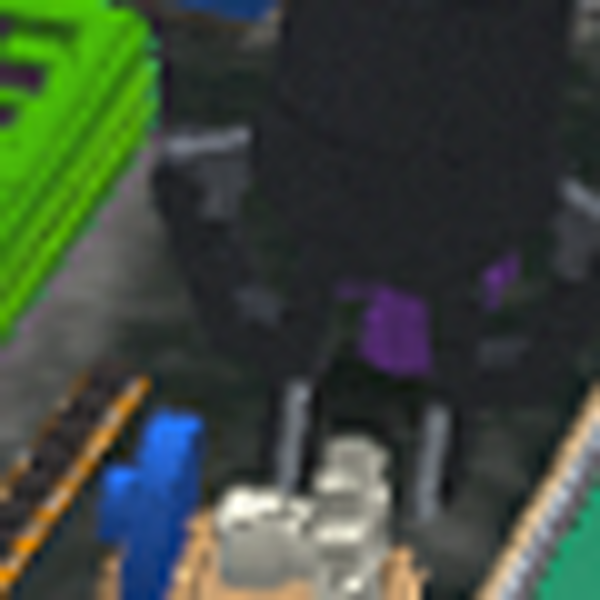

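step_arm:
  motion:
    - [[0, 0.5, 0.5], 0, -0.95]
    - [[0, 0.5, 0.5], 0, -0.95]
    - [[0, 0.5, 0.5], 0, -0.95]
    - [[0, 0.5, 0.5], 0, -0.95]

```text
time: 8.03
eef_pos: [395.1, -319.5, 67.7]
orientation: [-0.534, 0.534, -0.462, 0.464]
force: [-0.8, -1.1, 4.7]
grip_width: 10.4
```

```bash
python3 -c "
from h import *
plan(394.5,-318,66,8.2)
crop(snapshot('scene'),355,140,60,60,10,'pics/s13.png')"
```

```text
t 8.03 at [ 395.1 -319.5   67.7] yaw 8.2 w 10.4 F [-0.8 -1.1  4.7]
shift [-1.6  1.7 -0.4] roll -0.0
```

View pics/s13.png

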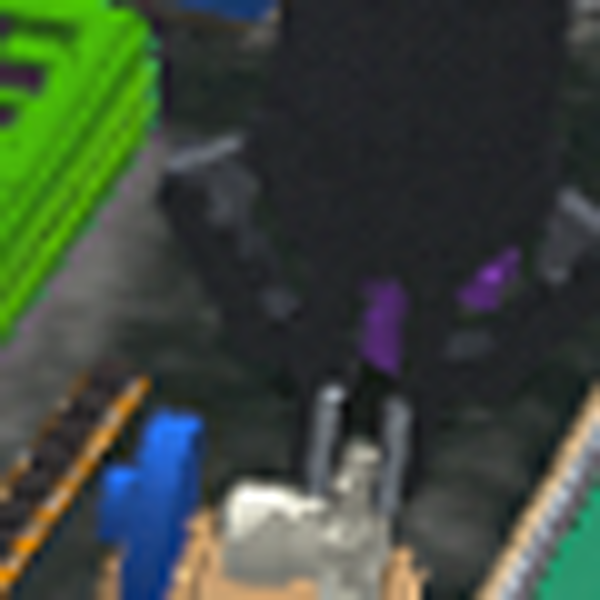

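step_arm:
  motion:
    - [[0, -10, 0], 0, -0.95]
    - [[0, -25, 0], 0, -0.95]
    - [[0, -50, 0], 0, -0.95]
    - [[0, -80, 0], 0, -0.95]
    - [[0, -80, 0], 0, -0.95]

```text
time: 8.5
eef_pos: [397.1, -320.8, 152.3]
orientation: [0.534, -0.534, 0.46, -0.467]
force: [0.2, -0.4, -0.7]
grip_width: 11.0
```

```bash
python3 -c "
from h import *
plan(440,-70,148,8.2)
crop(snapshot('scene'),340,110,80,90,7,'pics/s14.png')"
```

```text
t 8.5 at [ 397.1 -320.8  152.3] yaw 8.1 w 11.0 F [ 0.2 -0.4 -0.7]
shift [-242.3    3.    78. ] roll -0.1
```

View pics/s14.png

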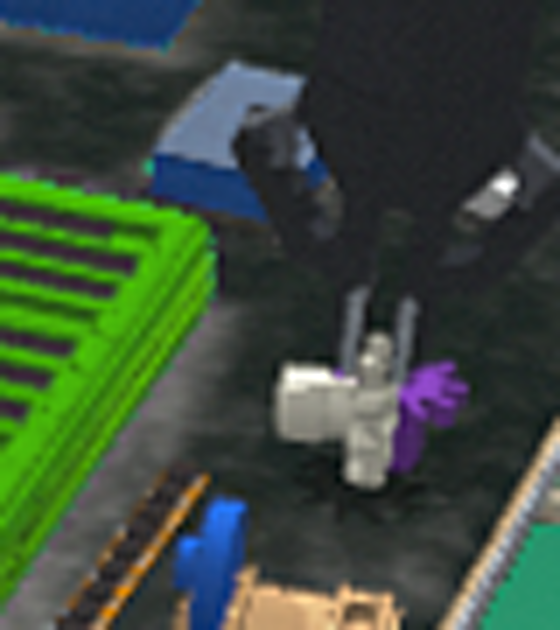

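step_arm:
  motion:
    - [[-242, 0, 83], 0, -0.95]
    - [[-242, 0, 83], 0, -0.95]
    - [[-242, 0, 83], 0, -0.95]
    - [[-242, 0, 83], 0, -0.95]
    - [[-242, 0, 83], 0, -0.95]

```text
time: 8.97
eef_pos: [432.6, -112.2, 146.0]
orientation: [-0.534, 0.534, -0.464, 0.463]
force: [1.1, 0.1, -1.8]
grip_width: 10.8
```

```bash
python3 -c "
from h import *
plan(445,-82,90,8.2)"
```

```text
t 8.97 at [ 432.6 -112.2  146. ] yaw 8.1 w 10.8 F [ 1.1  0.1 -1.8]
shift [-28.1  56.   16.6] roll -0.1
```

step_arm:
  motion:
    - [[-28, 10, 17], 0, -0.95]
    - [[-28, 40, 17], 0, -0.95]
    - [[-28, 70, 17], 0, -0.95]
    - [[-28, 72, 17], 0, -0.95]
    - [[-28, 72, 17], 0, -0.95]

```text
time: 9.38
eef_pos: [444.6, -83.6, 73.3]
orientation: [-0.533, 0.535, -0.465, 0.461]
force: [-0.4, 0.2, -0.5]
grip_width: 10.8
```

```bash
python3 -c "
from h import *
plan(445,-82,64.5,8.2)
crop(snapshot('scene'),270,160,100,100,7,'pics/s15.png')"
```

```text
t 9.38 at [444.6 -83.6  73.3] yaw 8.2 w 10.8 F [-0.4  0.2 -0.5]
shift [-1.5  8.8  0.7] roll -0.0
```

View pics/s15.png

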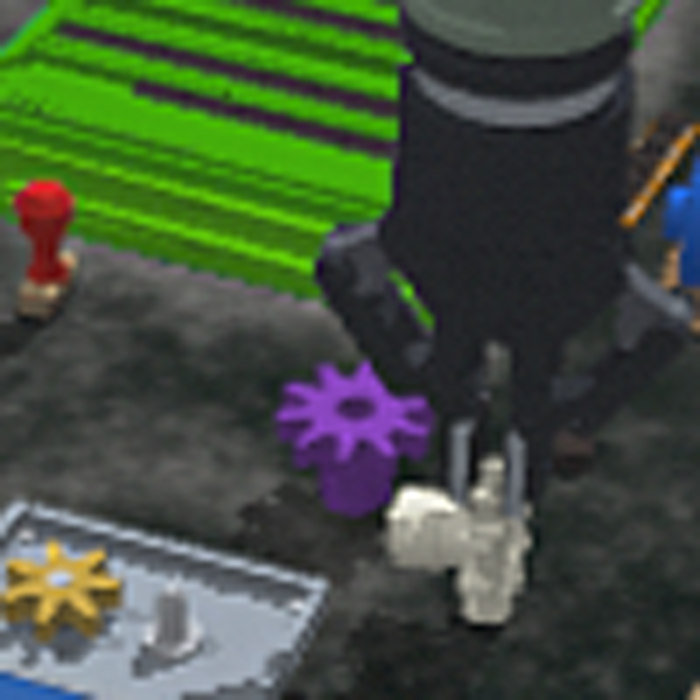

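step_arm:
  motion:
    - [[0, 4, -1], 0, -0.95]
    - [[0, 8, -1], 0, -0.95]
    - [[0, 9, -1], 0, -0.95]
    - [[0, 9, -1], 0, -0.95]

```text
time: 9.77
eef_pos: [445.6, -84.7, 66.2]
orientation: [0.534, -0.534, 0.463, -0.464]
force: [0.1, -0.0, -1.2]
grip_width: 10.9
```

```bash
python3 -c "
from h import *
plan(445,-82,64,8.2)"
```

```text
t 9.77 at [445.6 -84.7  66.2] yaw 8.1 w 10.9 F [ 0.1 -0.  -1.2]
shift [-2.7  2.2 -0.2] roll -0.1
```

step_arm:
  motion:
    - [[0, 1.5, 0], 0, -0.95]
    - [[0, 3, 0], 0, -0.95]
    - [[0, 3, 0], 0, -0.95]

```text
time: 10.02
eef_pos: [446.2, -84.6, 63.6]
orientation: [0.534, -0.534, 0.463, -0.464]
force: [-0.1, 0.9, 4.0]
grip_width: 10.8
```

```bash
python3 -c "
from h import *
plan(445,-82,64,8.2)"
```

```text
t 10.02 at [446.2 -84.6  63.6] yaw 8.1 w 10.8 F [-0.1  0.9  4. ]
shift [-2.7 -0.4 -0.9] roll -0.1
```

step_arm:
  motion:
    - [[0, 0, -4], 0, -0.5]
    - [[0, 0, -9], 0, -0.3]
    - [[0, 0, -12], 0, -0.3]
    - [[0, 0, -14], 0, -0.3]
    - [[0, 0, -14], 0, -0.3]

```text
time: 10.43
eef_pos: [431.0, -86.3, 62.8]
orientation: [-0.534, 0.534, -0.463, 0.463]
force: [0.5, 0.7, -0.1]
grip_width: 29.7
```

```bash
python3 -c "
from h import *
plan(445,-82,64,8.2)
crop(snapshot('scene'),290,190,80,70,9,'pics/s16.png')"
```

```text
t 10.43 at [431.  -86.3  62.8] yaw 8.1 w 29.7 F [ 0.5  0.7 -0.1]
shift [-2.3 -1.2 14.5] roll -0.1
```

View pics/s16.png

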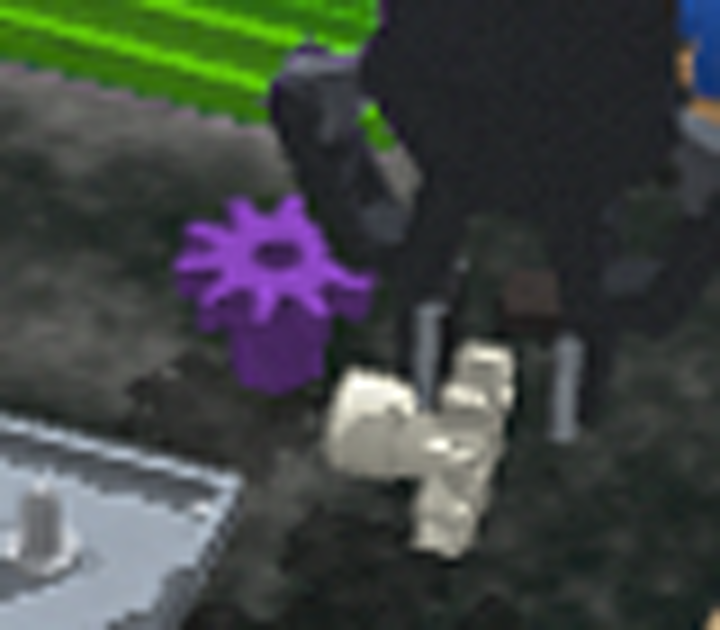

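Working: the disc is leaning towards −x with the left finger pushing. Continue, opening wide.

step_arm:
  motion:
    - [[0, 0, -10], 0, 0]
    - [[0, 0, -21], 0, 0.3]
    - [[0, 0, -32], 0, 0.5]
    - [[0, 0, -42], 0, 0.6]
    - [[0, 0, -48], 0, 0.6]

```text
time: 10.9
eef_pos: [381.7, -93.1, 62.7]
orientation: [-0.534, 0.534, -0.464, 0.463]
force: [-0.1, -1.0, -0.2]
grip_width: 68.3
```

```bash
python3 -c "
from h import *
plan(445,-82,64,8.2)
crop(snapshot('scene'),290,190,80,70,9,'pics/s17.png')"
```

```text
t 10.9 at [381.7 -93.1  62.7] yaw 8.1 w 68.3 F [-0.1 -1.  -0.2]
shift [-2.  -1.4 64.2] roll -0.1
```

View pics/s17.png

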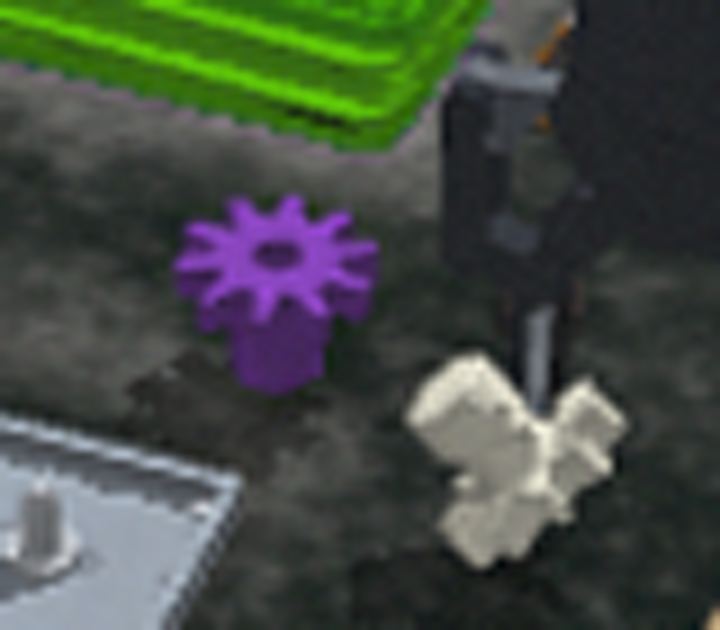

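step_arm:
  motion:
    - [[0, 0, -8], 0, 0.6]
    - [[0, 0, -16], 0, 0.6]
    - [[0, 0, -16], 0, 0.6]

```text
time: 11.2
eef_pos: [366.4, -95.3, 62.7]
orientation: [-0.534, 0.534, -0.464, 0.463]
force: [-0.6, 0.8, 0.0]
grip_width: 68.5
```

```bash
python3 -c "
from h import *
plan(445,-82,64,8.2)
crop(snapshot('scene'),290,190,80,70,9,'pics/s18.png')"
```

```text
t 11.2 at [366.4 -95.3  62.7] yaw 8.1 w 68.5 F [-0.6  0.8  0. ]
shift [-2.  -1.4 79.7] roll -0.1
```

View pics/s18.png

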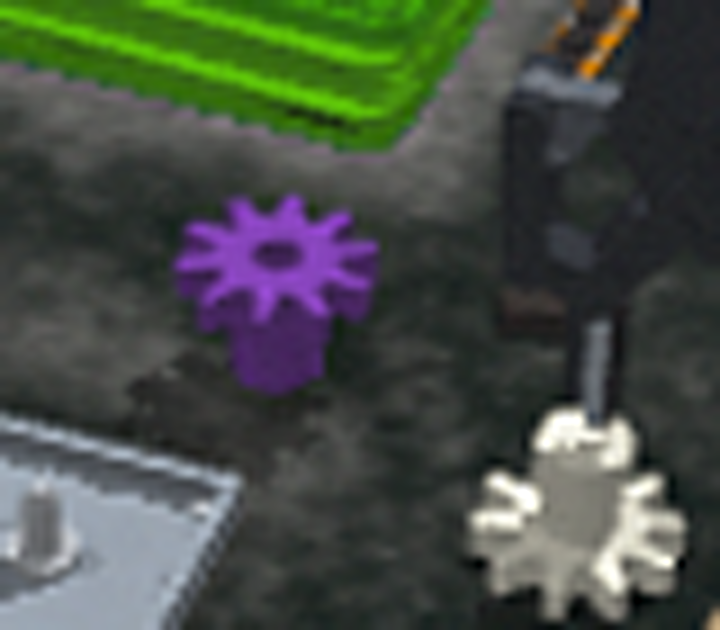

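step_arm:
  motion:
    - [[0, -40, 0], 0, 0.6]
    - [[0, -80, 0], 0, 0.6]
    - [[60, -100, 0], 0, 0]
    - [[100, -100, 0], 0, -0.1]
    - [[140, -100, 0], 0, -0.1]

```text
time: 11.67
eef_pos: [387.3, -218.4, 164.5]
orientation: [0.535, -0.534, 0.461, -0.465]
force: [1.8, -0.5, -0.0]
grip_width: 38.8
```

```bash
python3 -c "
from h import *
plan(445,-82,64,8.2)
a=snapshot('scene');b=snapshot('top')
cv2.imwrite('pics/full_s.png',a[:,:,::-1]);cv2.imwrite('pics/full_t.png',b[:,:,::-1])
crop(a,320,215,60,50,12,'pics/s19.png');crop(b,300,215,45,45,13,'pics/t19.png')"
```

```text
t 11.67 at [ 387.3 -218.4  164.5] yaw 8.3 w 38.8 F [ 1.8 -0.5 -0. ]
shift [-127.1  100.4   76.3] roll 0.1
```

View pics/s19.png

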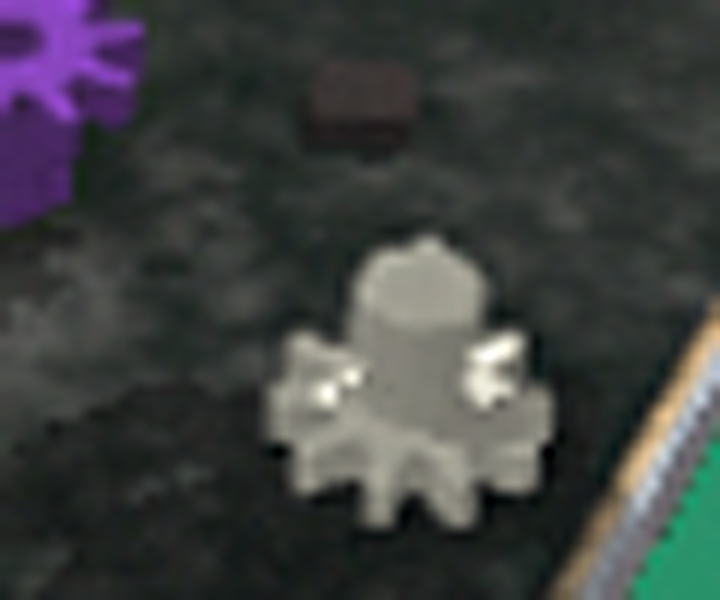

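View pics/t19.png

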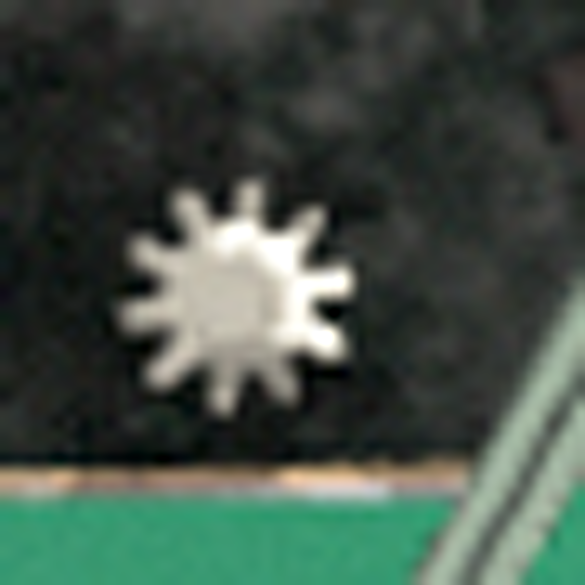

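```bash
cat > g.py <<'E'
from h import *
t=lambda U,V:unc(U,V,13,300,215)
tips=np.array([t(*p) for p in [(250,185),(318,210),(352,278),(340,350),(290,400),(222,412),(155,388),(122,318),(135,245),(180,193)]])
W=np.array([onz('top',p,12) for p in tips]); c=W.mean(0)
def f(p):
    a=p[2]+np.arange(10)*np.pi/5
    m=np.stack([p[0]+p[3]*np.cos(-a),p[1]+p[3]*np.sin(-a),12+0*a],1)
    return (proj('top',m)-tips).ravel()
a0=np.arctan2(W[0,1]-c[1],W[0,0]-c[0])
r=least_squares(f,[c[0],c[1],-a0,28]); x=r.x
print("gear",x.round(2),"tooth angle mod36:",np.degrees(-x[2])%36,"rms px",np.sqrt(np.mean(r.fun**2)))
bt=unc(420,285,12,320,215); print("boss top by scene",onz('scene',bt,42),"proj gear boss top",proj('scene',[x[0],x[1],42]),bt)
a=cv2.imread('pics/full_s.png')[:,:,::-1];b=cv2.imread('pics/full_t.png')[:,:,::-1]
crop(a,262,212,60,50,12,'pics/s20.png');crop(b,275,165,40,55,12,'pics/t20.png')
E
python3 g.py
```

```text
gear [ 4.0702e+02 -8.9820e+01  1.6000e-01  2.9350e+01] tooth angle mod36: 26.98710990372728 rms px 0.1670499476386108
boss top by scene [406.03878426 -90.16675517  42.        ] proj gear boss top [[354.11430919 238.25335673]] [354.54166667 238.29166667]
```

View pics/s20.png

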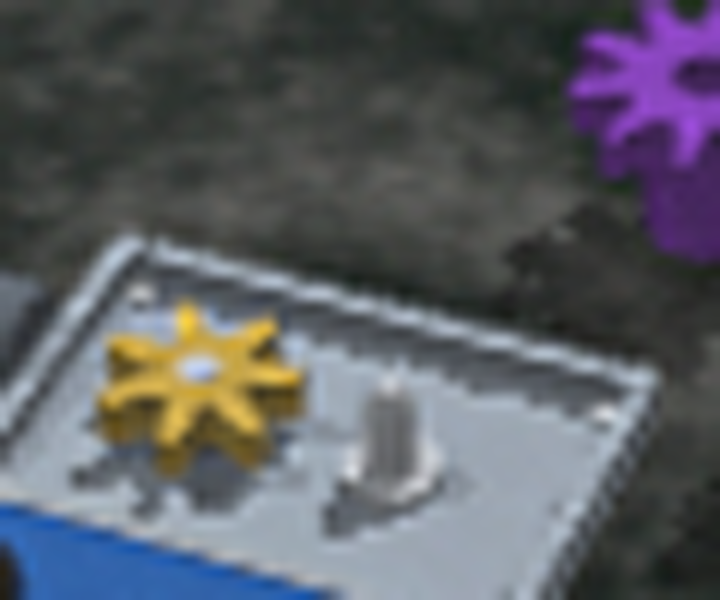

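View pics/t20.png

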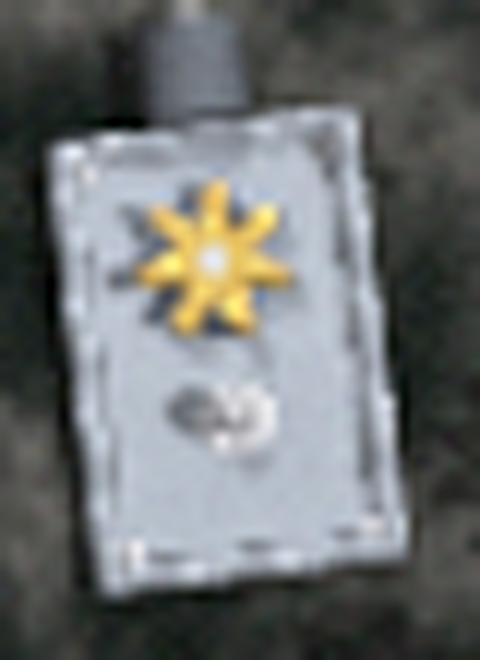

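```bash
cat > u.py <<'E'
from h import *
t=lambda U,V:unc(U,V,12,275,165); s=lambda U,V:unc(U,V,12,262,212)
obs=[("top",(62,42,14),t(52,142)),("top",(62,-42,14),t(358,108)),("top",(-62,-42,14),t(408,555)),("top",(-62,42,14),t(102,597)),
("scene",(62,-42,14),s(128,237)),("scene",(-62,-42,14),s(658,375)),("scene",(-19,0,32),s(392,376)),("top",(23.5,0,22),t(213,262)),("scene",(23.5,0,22),s(200,368))]
x,r=fitpose(0,obs,[550,-14,.1,0]); print("unit",x.round(3),np.degrees(x[2])); print(r.round(2).tolist())
c,sn=np.cos(x[2]),np.sin(x[2])
print("shaft",x[0]-19*c,x[1]-19*sn,"pinion",x[0]+23.5*c,x[1]+23.5*sn)
pins=[(215,186),(272,210),(292,277),(250,331),(185,333),(137,275),(155,213)]
tips=np.array([t(*p) for p in pins])
W=np.array([onz('top',p,22) for p in tips]); m=W.mean(0); print("pinion centre by tips",m)
f=lambda p:(proj('top',np.stack([p[0]+p[3]*np.cos(p[2]-np.arange(7)*2*np.pi/7),p[1]+p[3]*np.sin(p[2]-np.arange(7)*2*np.pi/7),22+np.zeros(7)],1))-tips).ravel()
r=least_squares(f,[m[0],m[1],0,21]);print("pinion fit",r.x.round(3),"tooth deg mod",np.degrees(r.x[2])%(360/7),"rms",np.sqrt(np.mean(r.fun**2)))
print("shaft tip scene onz32",onz('scene',s(392,376),32), "tri", tri(s(392,376),t(222,412)))
E
python3 u.py
```

```text
unit [ 5.5183e+02 -1.3918e+01  9.3000e-02  4.0800e-01] 5.350882614363651
[[0.16, 0.42], [-0.12, 0.24], [-0.04, 0.26], [0.07, -0.25], [-0.66, -0.68], [0.27, -0.1], [-0.3, 0.64], [0.42, 0.18], [-0.12, 0.0]]
shaft 532.9132572011034 -15.690027335145608 pinion 575.2280538494417 -11.726697345128077
pinion centre by tips [576.26292507 -10.92524004  22.        ]
pinion fit [ 5.76263e+02 -1.09260e+01 -8.00000e-03  2.12530e+01] tooth deg mod 50.990556370362306 rms 0.1739724169442508
shaft tip scene onz32 [533.60211163 -18.42508277  32.        ] tri (array([532.43251864, -13.86673352,  36.32858942]), np.float64(2.4950076563009245))
```

```bash
cat > hx.py <<'E'
from h import *
a=cv2.imread('pics/full_s.png');b=cv2.imread('pics/full_t.png')
gx,gy=406.7,-90
rows=[]
for cam,im,x0,y0,w,h,f in(('scene',a,338,222,34,36,7),('top',b,306,226,24,26,9)):
    tiles=[]
    for fl in (None,9,21,33,45,57):
        t=cv2.resize(im[y0:y0+h,x0:x0+w],None,fx=f,fy=f,interpolation=cv2.INTER_CUBIC)
        if fl is not None:
            an=np.radians(fl+30+60*np.arange(6)); rr=12/np.cos(np.pi/6)
            for z,col in((42,(0,0,255)),):
                q=proj(cam,np.stack([gx+rr*np.cos(an),gy+rr*np.sin(an),z+0*an],1))
                q=((q+.5-[x0,y0])*f-.5).round().astype(int); cv2.polylines(t,[q],True,col,1)
        tiles.append(t)
    rows.append(np.vstack([np.hstack(tiles[:3]),np.hstack(tiles[3:])]))
cv2.imwrite('pics/hx_s.png',rows[0]);cv2.imwrite('pics/hx_t.png',rows[1]);print(rows[0].shape,rows[1].shape)
E
python3 hx.py
```

```text
(504, 714, 3) (468, 648, 3)
```

View pics/hx_s.png

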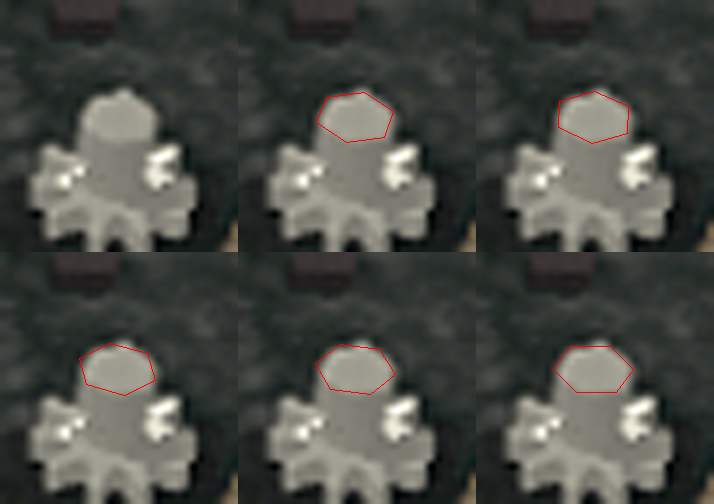

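View pics/hx_t.png

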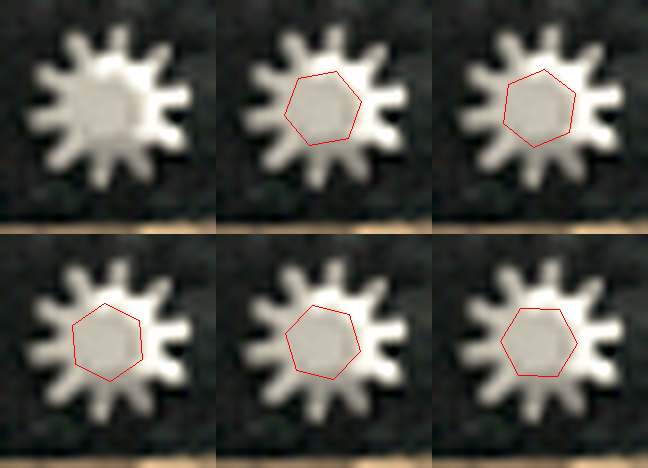

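```bash
cat > hx2.py <<'E'
from h import *
a=cv2.imread('pics/full_s.png').astype(float).mean(2);b=cv2.imread('pics/full_t.png').astype(float).mean(2)
def sil(cam,gx,gy,fl,x0,y0,w,h,f=8):
    m=np.zeros((h*f,w*f),np.uint8)
    an=np.radians(fl+30+60*np.arange(6)); rr=12/np.cos(np.pi/6)
    P3=np.concatenate([np.stack([gx+rr*np.cos(an),gy+rr*np.sin(an),z+0*an],1) for z in(24,42)])
    q=((proj(cam,P3)+.5-[x0,y0])*f-.5).astype(np.float32)
    cv2.fillConvexPoly(m,cv2.convexHull(q).round().astype(np.int32),255)
    return cv2.resize(m,(w,h),interpolation=cv2.INTER_AREA).astype(float)/255
# upper silhouette of boss in scene: rows 230..245
x0,y0,w,h=344,230,22,14
I=a[y0:y0+h,x0:x0+w]; bg=45; fg=np.median(a[236:240,352:357]); print(fg,np.median(a[226:230,340:370]))
bgv=np.median(a[226:230,340:370])
al=np.clip((I-bgv)/(fg-bgv),0,1)
for fl in range(-3,57,4):
    best=min((np.sum((sil('scene',gx,gy,fl,x0,y0,w,h)-al)[:10]**2),gx,gy) for gx in np.arange(403,411,1.) for gy in np.arange(-96,-84,1.))
    print(fl,np.round(best,3))
E
python3 hx2.py
```

```text
154.33333333333334 47.333333333333336
-3 [  1.597 406.    -90.   ]
1 [  1.402 406.    -90.   ]
5 [  1.16 406.   -90.  ]
9 [  1.215 406.    -90.   ]
13 [  1.287 406.    -90.   ]
17 [  1.611 406.    -91.   ]
21 [  1.837 406.    -90.   ]
25 [  1.815 406.    -90.   ]
29 [  1.858 406.    -91.   ]
33 [  1.86 406.   -91.  ]
37 [  2.072 406.    -91.   ]
41 [  2.282 406.    -91.   ]
45 [  2.107 406.    -91.   ]
49 [  2.265 406.    -90.   ]
53 [  1.91 406.   -90.  ]
```

```bash
python3 -c "
from h import *
plan(406.7,-90,100,9)"
```

```text
t 11.77 at [ 388.1 -222.1  163.4] yaw 7.9 w 38.7 F [ 0.2  0.2 -0.1]
shift [-128.6   62.9   36.2] roll -1.1
```

step_arm:
  motion:
    - [[-35, 0, 12], -1, 0.1]
    - [[-75, 10, 24], -1, 0.1]
    - [[-115, 40, 36], -1, 0.1]
    - [[-128.5, 60, 36], -1, 0.1]
    - [[-128.5, 60, 36], -1, 0.1]

```text
time: 12.18
eef_pos: [399.3, -80.1, 98.5]
orientation: [-0.538, 0.54, -0.461, 0.454]
force: [-0.9, -0.0, -0.7]
grip_width: 46.9
```

step_arm:
  motion:
    - [[0, 0, 0], 0, 0.1]
    - [[0, 0, 0], 0, 0.1]

```text
time: 12.35
eef_pos: [403.8, -84.5, 102.6]
orientation: [0.539, -0.538, 0.458, -0.459]
force: [-1.3, 0.1, -0.3]
grip_width: 46.9
```

```bash
python3 -c "
from h import *
plan(406.7,-90,39,9)
crop(snapshot('scene'),310,180,80,80,8,'pics/s21.png')"
```

```text
t 12.35 at [403.8 -84.5 102.6] yaw 9.2 w 46.9 F [-1.3  0.1 -0.3]
shift [ 5.9 63.6  1.9] roll 0.2
```

View pics/s21.png

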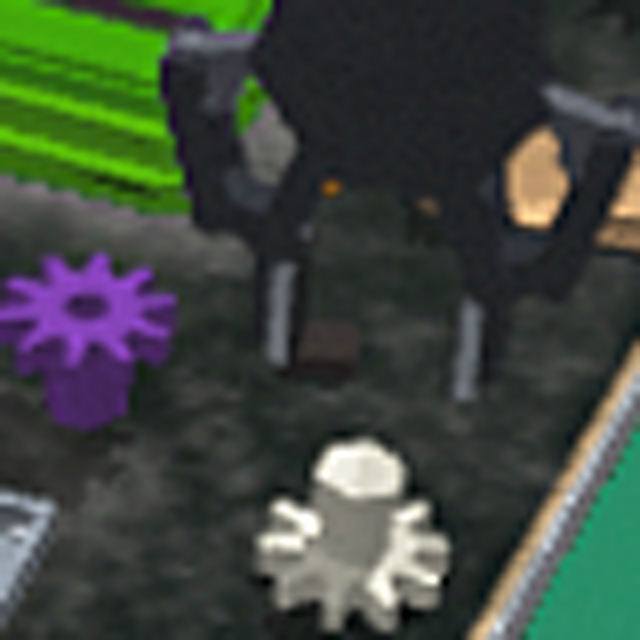

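step_arm:
  motion:
    - [[6, 10, 2], 0, 0.05]
    - [[6, 35, 2], 0, 0.0]
    - [[6, 38, 2], 0, 0]
    - [[6, 38, 2], 0, 0]

```text
time: 12.73
eef_pos: [405.6, -90.7, 64.0]
orientation: [-0.538, 0.538, -0.46, 0.459]
force: [-0.6, -0.3, 0.1]
grip_width: 42.9
```

```bash
python3 -c "
from h import *
plan(406.7,-90,39,9)
crop(snapshot('scene'),310,180,80,80,8,'pics/s22.png')"
```

```text
t 12.73 at [405.6 -90.7  64. ] yaw 9.0 w 42.9 F [-0.6 -0.3  0.1]
shift [-0.5 25.   1.2] roll 0.0
```

View pics/s22.png

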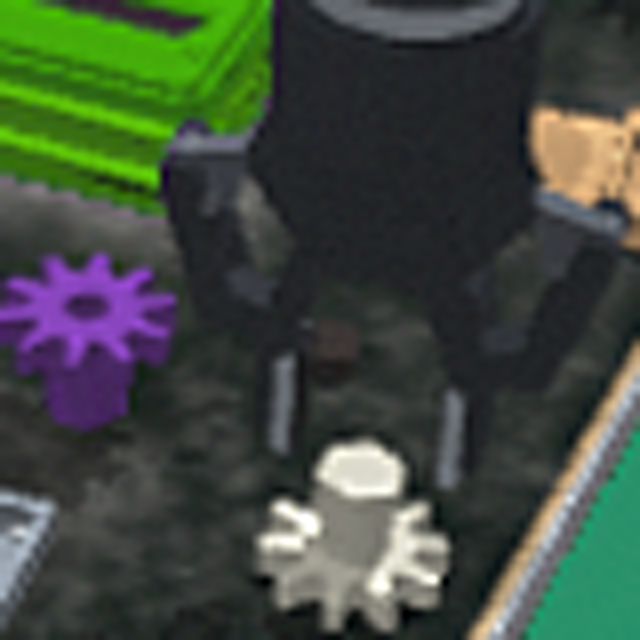

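step_arm:
  motion:
    - [[0, 12, 0.5], 0, 0]
    - [[0, 23, 0.5], 0, 0]
    - [[0, 24, 0.5], 0, 0]
    - [[0, 24, 0.5], 0, 0]

```text
time: 13.12
eef_pos: [406.9, -90.2, 40.9]
orientation: [0.538, -0.538, 0.458, -0.459]
force: [-0.1, -0.2, 0.0]
grip_width: 42.6
```

```bash
python3 -c "
from h import *
plan(406.7,-90,39,9)
crop(snapshot('scene'),310,180,80,80,8,'pics/s23.png')"
```

```text
t 13.12 at [406.9 -90.2  40.9] yaw 9.1 w 42.6 F [-0.1 -0.2  0. ]
shift [-0.3  1.9 -0.1] roll 0.1
```

View pics/s23.png

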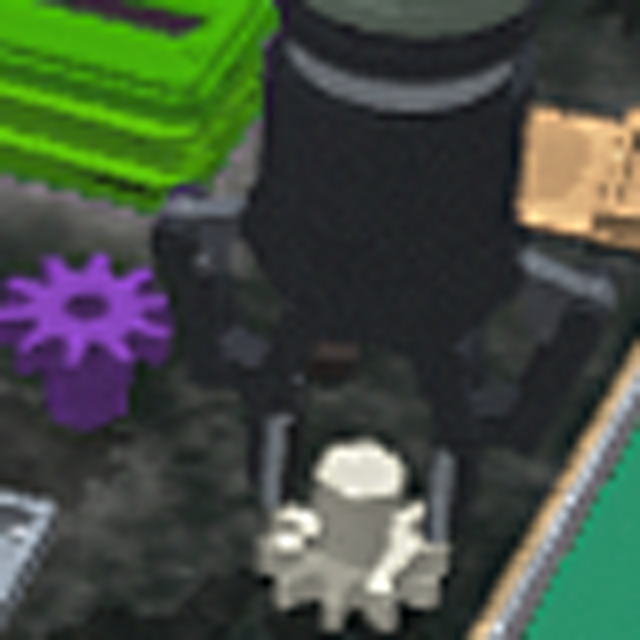

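step_arm:
  motion:
    - [[0, 0.5, 0], 0, -0.8]
    - [[0, 0.5, 0], 0, -0.8]
    - [[0, 0.5, 0], 0, -0.8]
    - [[0, 0.5, 0], 0, -0.8]
    - [[0, 0.5, 0], 0, -0.8]
  newtons: 40

```text
time: 13.58
eef_pos: [407.3, -90.2, 40.7]
orientation: [0.539, -0.538, 0.458, -0.459]
force: [-0.8, -0.2, 5.6]
grip_width: 23.3
```

```bash
python3 -c "
from h import *
plan(406.7,-90,100,9)"
```

```text
t 13.58 at [407.3 -90.2  40.7] yaw 9.1 w 23.3 F [-0.8 -0.2  5.6]
shift [ -0.2 -59.3  -0.4] roll 0.1
```

step_arm:
  motion:
    - [[0, 0, 0], 0, -0.8]
    - [[0, -15, 0], 0, -0.8]
    - [[0, -40, 0], 0, -0.8]
    - [[0, -60, 0], 0, -0.8]
    - [[0, -60, 0], 0, -0.8]

```text
time: 14.0
eef_pos: [408.9, -90.5, 103.0]
orientation: [0.539, -0.537, 0.456, -0.461]
force: [0.9, 0.3, -1.2]
grip_width: 22.7
```

```bash
python3 -c "
from h import *
plan(533.2,-15.5,100,-8.3)
crop(snapshot('scene'),310,150,80,100,6,'pics/s24.png')"
```

```text
t 14.0 at [408.9 -90.5 103. ] yaw 9.1 w 22.7 F [ 0.9  0.3 -1.2]
shift [-54.3   3.8 134.6] roll 17.4
```

View pics/s24.png

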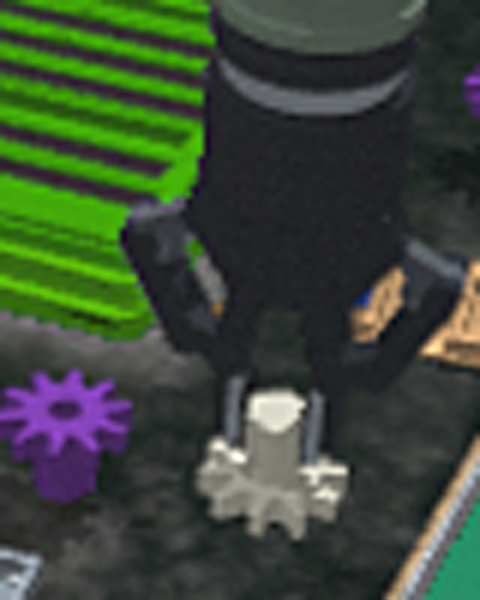

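step_arm:
  motion:
    - [[-14, 0, 33], 5, -0.8]
    - [[-28, 0, 66], 10, -0.8]
    - [[-42, 0, 100], 15, -0.8]
    - [[-54.5, 4, 134.5], 17.4, -0.8]
    - [[-54.5, 10, 134.5], 17.4, -0.8]

```text
time: 14.47
eef_pos: [537.2, -12.2, 89.3]
orientation: [-0.465, 0.461, -0.533, 0.536]
force: [0.9, -0.2, -1.3]
grip_width: 22.7
```

step_arm:
  motion:
    - [[0, 0, 0], 0, -0.8]
    - [[0, 0, 0], 0, -0.8]
    - [[0, 0, 0], 0, -0.8]

```text
time: 14.72
eef_pos: [529.0, -15.2, 88.9]
orientation: [0.462, -0.463, 0.535, -0.534]
force: [-0.2, 0.0, -1.4]
grip_width: 22.9
```

```bash
python3 -c "
from h import *
plan(533.2,-15.5,80,-8.3)
a=snapshot('scene');cv2.imwrite('pics/full_s2.png',a[:,:,::-1])
crop(a,255,170,80,80,9,'pics/s25.png')"
```

```text
t 14.72 at [529.  -15.2  88.9] yaw -8.3 w 22.9 F [-0.2  0.  -1.4]
shift [-0.3  8.9  4.2] roll 0.0
```

View pics/s25.png

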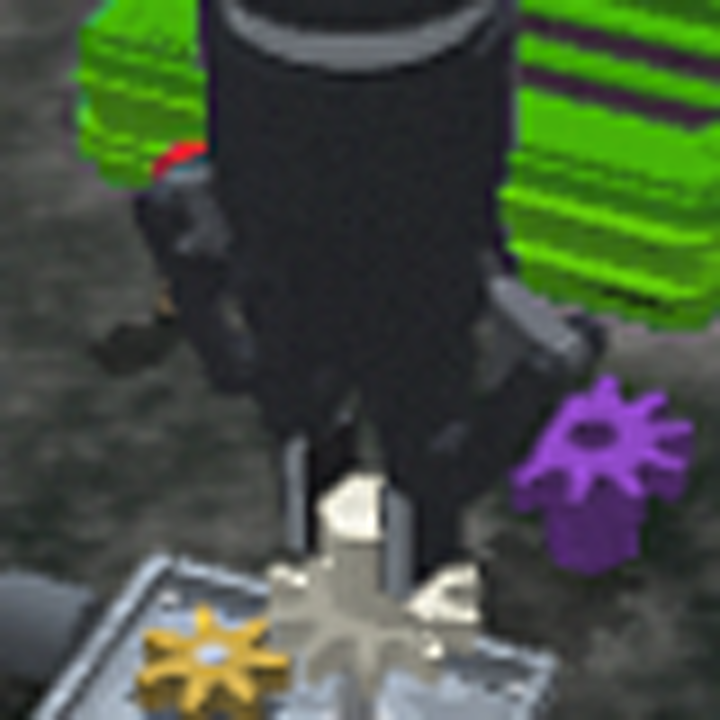

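step_arm:
  motion:
    - [[0, 0, 4], 0, -0.8]
    - [[0, 8, 4], 0, -0.8]
    - [[0, 14, 4], 0, -0.8]
    - [[0, 18, 4], 0, -0.8]
    - [[0, 18, 4], 0, -0.8]

```text
time: 15.18
eef_pos: [533.5, -15.5, 70.5]
orientation: [0.462, -0.463, 0.535, -0.534]
force: [0.2, 0.5, -0.9]
grip_width: 23.0
```

```bash
python3 -c "
from h import *
plan(533.2,-15.5,66,-8.3)
a=snapshot('scene')
crop(a,262,190,60,60,12,'pics/s26.png')"
```

```text
t 15.18 at [533.5 -15.5  70.5] yaw -8.3 w 23.0 F [ 0.2  0.5 -0.9]
shift [ 0.1  4.5 -0.3] roll 0.0
```

View pics/s26.png

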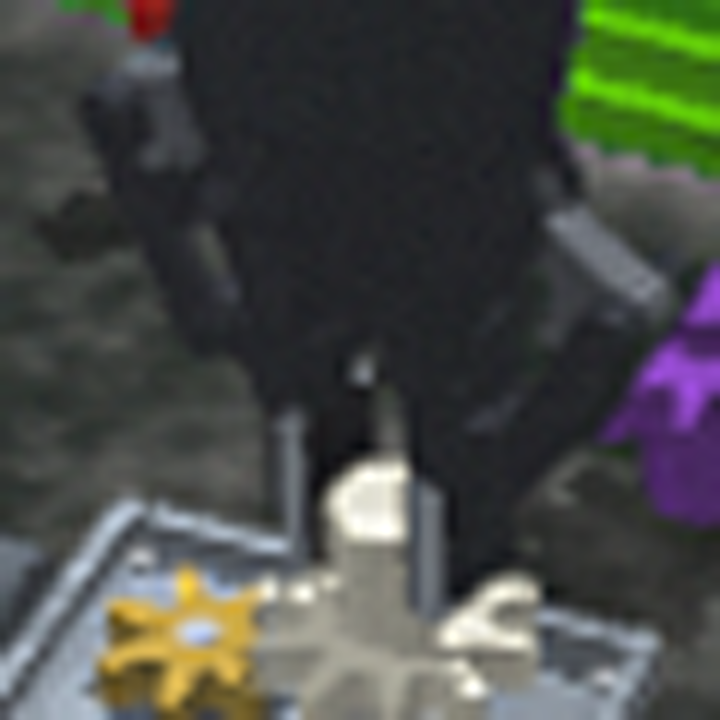

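step_arm:
  motion:
    - [[0, 2, 0], 0, -0.8]
    - [[0, 4, 0], 0, -0.8]
    - [[0, 6, 0], 0, -0.8]
    - [[0, 8, 0], 0, -0.8]
    - [[0, 8, 0], 0, -0.8]

```text
time: 15.65
eef_pos: [534.4, -15.3, 63.3]
orientation: [0.463, -0.463, 0.535, -0.535]
force: [0.5, -0.5, -0.6]
grip_width: 22.9
```

step_arm:
  motion:
    - [[0, 2, 0], 0, -0.8]
    - [[0, 4, 0], 0, -0.8]
    - [[0, 4, 0], 0, -0.8]

```text
time: 15.9
eef_pos: [534.4, -15.3, 59.3]
orientation: [0.463, -0.463, 0.535, -0.535]
force: [-0.5, -0.8, -0.4]
grip_width: 22.9
```

step_arm:
  motion:
    - [[0, 1.5, 0], 0, -0.8]
    - [[0, 3, 0], 0, -0.8]
    - [[0, 4, 0], 0, -0.8]
    - [[0, 4, 0], 0, -0.8]

```text
time: 16.23
eef_pos: [534.5, -15.4, 55.5]
orientation: [0.463, -0.463, 0.535, -0.535]
force: [-0.6, -0.1, -1.5]
grip_width: 22.7
```

```bash
python3 -c "
from h import *
plan(533.2,-15.5,51,-8.3)"
```

```text
t 16.23 at [534.5 -15.4  55.5] yaw -8.3 w 22.7 F [-0.6 -0.1 -1.5]
shift [ 0.3  4.5 -1.2] roll 0.0
```

Already between the pinion's teeth with no force. Go on down to the shoulder.

step_arm:
  motion:
    - [[0, 1.5, 0], 0, -0.8]
    - [[0, 3, 0], 0, -0.8]
    - [[0, 4, 0], 0, -0.8]
    - [[0, 4, 0], 0, -0.8]

```text
time: 16.57
eef_pos: [534.4, -15.3, 51.4]
orientation: [0.463, -0.463, 0.535, -0.535]
force: [0.6, 0.5, -0.3]
grip_width: 23.0
```

step_arm:
  motion:
    - [[0, 1, 0], 0, -0.8]
    - [[0, 2, 0], 0, -0.8]
    - [[0, 2, 0], 0, -0.8]

```text
time: 16.82
eef_pos: [534.7, -15.3, 50.7]
orientation: [-0.463, 0.463, -0.535, 0.535]
force: [-1.2, -0.1, 6.4]
grip_width: 23.4
```

```bash
python3 -c "
from h import *
plan(533.2,-15.5,51,-8.3)
a=snapshot('scene')
crop(a,262,190,60,60,12,'pics/s27.png')"
```

```text
t 16.82 at [534.7 -15.3  50.7] yaw -8.3 w 23.4 F [-1.2 -0.1  6.4]
shift [ 0.4 -0.3 -1.5] roll 0.0
```

View pics/s27.png

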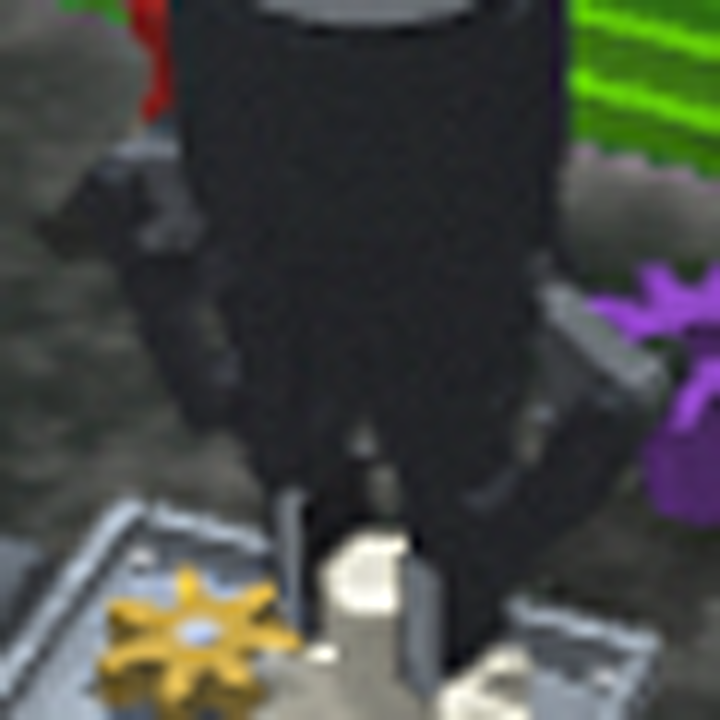

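step_arm:
  motion:
    - [[0, -0.5, 0], 0, -0.4]
    - [[0, -0.5, 0], 0, -0.1]
    - [[0, -0.5, 0], 0, 0]
    - [[0, -5, 0], 0, 0]
    - [[0, -25, 0], 0, 0]

```text
time: 17.28
eef_pos: [532.5, -15.3, 72.5]
orientation: [0.461, -0.464, 0.536, -0.533]
force: [0.3, -0.2, 0.6]
grip_width: 42.6
```

step_arm:
  motion:
    - [[0, -35, 0], 0, 0]
    - [[0, -70, 0], 0, 0]
    - [[0, -110, 0], 0, 0]
    - [[60, -130, 0], 0, 0]
    - [[100, -130, 0], 0, 0]

```text
time: 17.7
eef_pos: [525.1, -95.1, 206.9]
orientation: [-0.466, 0.462, -0.531, 0.536]
force: [1.1, -0.4, -0.7]
grip_width: 42.8
```

step_arm:
  motion:
    - [[40, 0, 0], 0, 0]
    - [[80, 0, -20], 0, 0]
    - [[120, 0, -40], 0, 0]
    - [[150, 0, -60], 0, 0]
    - [[150, 0, -60], 0, 0]

```text
time: 18.12
eef_pos: [437.8, -239.6, 202.7]
orientation: [0.46, -0.462, 0.536, -0.536]
force: [1.1, 0.2, -0.1]
grip_width: 42.7
```

```bash
python3 -c "
from h import *
plan(533.2,-15.5,51,-8.3)
a=snapshot('scene');b=snapshot('top')
cv2.imwrite('pics/end_s.png',a[:,:,::-1]);cv2.imwrite('pics/end_t.png',b[:,:,::-1])
crop(a,190,180,140,110,5.5,'pics/s28.png');crop(b,225,160,110,80,7,'pics/t28.png')"
```

```text
t 18.12 at [ 437.8 -239.6  202.7] yaw -8.6 w 42.7 F [ 1.1  0.2 -0.1]
shift [-236.2  151.    61.2] roll -0.3
```

View pics/s28.png

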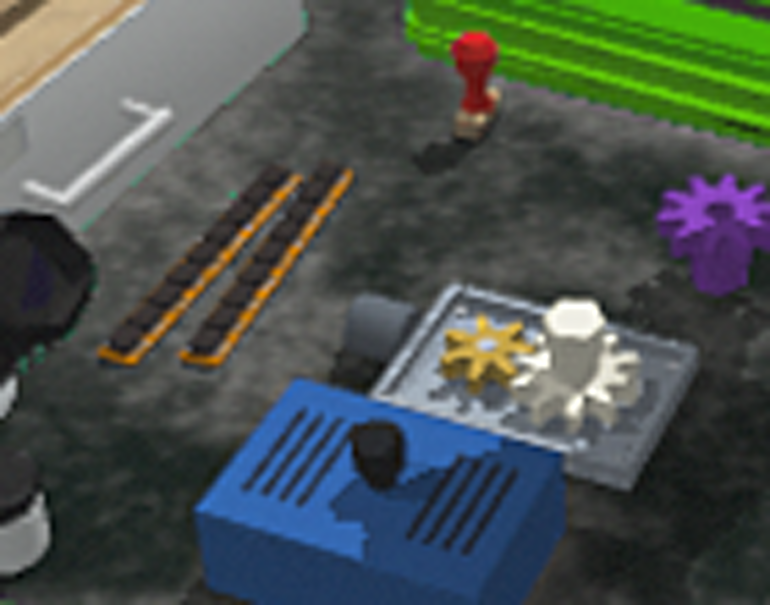

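View pics/t28.png

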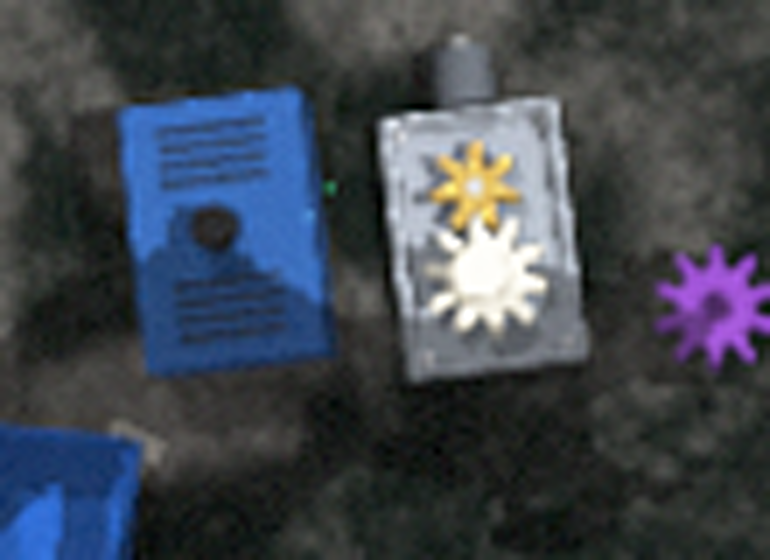

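View pics/end_s.png

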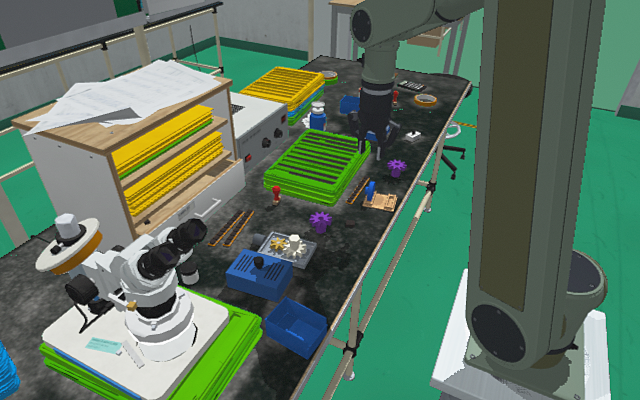

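```bash
python3 -c "
from h import *
print(unc(575,318,5.5,190,180), unc(485,275,7,225,160))
for z in(52,64): print(z,proj('scene',[533.3,-15.5,z]),proj('top',[533.3,-15.5,z]))"
```

```text
[294.13636364 237.40909091] [293.85714286 198.85714286]
52 [[293.58953759 237.3944661 ]] [[293.27217516 198.56738269]]
64 [[293.50041815 233.57815278]] [[292.93569309 198.27422107]]
```

The boss top appears where the home height (52 mm) predicts it and not where the unmeshed height would put it. Nothing is touching the arm, so I'm handing in.

```bash
python3 -c "
from h import *
print(robot.job_done()); print(robot.get_obs()['time'])"
```

```text
the job is handed in; nothing more can be done
None
the job is handed in; nothing more can be done
```

The job is done and handed in at about 18 s of the 72 s allowed; no verdict is reported.

- **Cover:** I lifted it off by its knob and stood it knob up on the bench, to the left of the gear unit. It touched down at the expected height, and the last pictures show it upright and free.
- **Gear:** I gripped it by the rim of its disc, lifted it out of the rack and set it on edge on the bench. The tool could not tilt, so I tipped it over with one finger; it came to rest flat, boss up and released. I then took it again by the hexagon boss and lowered it onto the shaft. I turned it beforehand to the angle measured from the pinion's teeth, so it went between them with no force and no rocking was needed.
- **Final checks:**
  - Contact came at TCP height 50.7 mm, which puts the gear's underside at 10.0 mm (home).
  - After release, the boss top lies within 1 pixel of the home prediction in both views. The scene view is 4 pixels away from the unmeshed height.
  - The arm is clear.
  - The roller and the other things in view look unmoved, judged by eye only.
- **Small disagreements:**
  - The grip read 22.7 to 23.4 mm on the 24 mm boss, slightly more than the roughly 22 mm its bias on the other parts suggested.
  - The TCP read 1 to 1.5 mm off the shaft position I had measured. Both are within the play.

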